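# Load, pin down and start the vial shaker

## Robot

A 6-joint arm with a two-finger parallel gripper is mounted at the origin on the work surface. World frame = base frame: x ahead of the robot, y to its left, z up, the work surface at z = 0. Lengths are in mm, angles in rad, forces in N, time in s.
With the tool pointing down it reaches from about 350 to 950 mm from the base axis. Payload 17.4 kg.
Tool frame: the origin (TCP) lies at the very end of the fingers, on their centre line; the grasp point (between the pads) lies grasp_offset behind it (grasp_offset is the distance from the TCP to the grasp point, in mm); z points along the fingers, x is the direction in which the jaws open and shut, and the axes are right-handed (so a half turn about z gives the same grasp; the last joint's range is limited). The gripper opens to 93 mm and grips with 3 to 60 N. Pads are 15 mm wide; open, the fingers measure 128 mm over their backs; the gripper's body (75 mm by 188 mm) begins 65 mm behind the grasp point.
Start: joints at [-1.257, 0.116, 1.442, -0, 1.584, -0.038], TCP at [232.588, -633.668, 218.646] pointing down, gripper open.
Joint ranges: [-2.83, 2.83], [-0.83, 2.19], [0.07, 2.5], [-1.14, 4.28], [0.01, 3], [-2.97, 2.97]. Speed limits (rad/s): [1.89, 1.89, 2.22, 3.14, 3.14, 3.14].

## Interface

Orientations are given as [roll, pitch, yaw] about the fixed x, y, z axes, in that order (R = Rz(yaw) Ry(pitch) Rx(roll)).
In Python, from cell import * gives the robot as it stands. The module is installed in compiled form; this text tells all that it offers.
- The arm moves only by the tool send_rows, never from a script. Its arguments are lists of equal length, an entry for each row: "linear": the shift along the tool's x, y, z in m, a list of three; "turn": the turn about the tool's z in degrees. In form: {"linear": [[x, y, z], ...], "turn": [turn, ...]}. A call has 1 to 10 rows; each row is the pose to reach, as a shift and turn from the pose commanded when the call began, along the tool's axes at that moment; what a row does not reach only later rows make up. A row lasts 1/8 s, in which the tool goes at most 62.5 mm and 10.7 degrees, less where a joint would pass 70% of its speed; a pose out of reach is approached as far as the arm can. A call with a gripper value outside its range is refused whole. "grip" is the opening in per cent of the stroke, from 0 (shut) to 100 (fully open), set as the call begins (left out, the last holds). The fingers move at their own pace and stop on an object; "squeeze" is the grip in N (left out, the last holds). Time passes only in rows, so rows that repeat a pose let the fingers close. It gives the time, the measured TCP pose, the force and the opening at its end, in the units of the state.
- read_state(): the state, without advancing time (a new reading comes with each control period).
- grab_frame(name): name is "scene" or "top" or "wrist"; returns a dict with "img" (420x560x3 uint8, blue, green, red), "fx", "fy", "cx", "cy" (pixels), "origin" and "orientation" of the camera in the world; the wrist camera has in their place "mount" (4x4, takes a point from camera to tool coordinates, whose origin is the TCP and whose axes are the tool frame's). Camera axes: x right, y up, looking along -z (the intrinsics and any distortion apply to the point x, -y, -z); pixel columns grow to the right and rows downward; lengths in mm; the calibration is good to about 2 mm. The wrist camera is an equidistant fisheye: a pixel r from the principal point sees the ray r / f radians off the axis. A picture is of the moment at which its call begins: read the wrist's pose just before it. There is no depth.
- close_job(): hands the job in, once; it reports no verdict.
The state is a dict: "t": time; "joint_positions": joint angles; "qvel": joint speeds; "effort": joint torques, N m; "ee_pos": TCP position; "tool_rot": TCP orientation; "force": force on the tool from outside, world axes, zero at the start; "wrist_torque": the same for the moment, N m; "grip_width": opening from 0.0 (shut) to 1.0 (fully open).
Only numpy, scipy, OpenCV 4.12 (cv2) and the standard library are available. Lean on these libraries where they do the work, as an engineer would, in place of code of your own. Each camera call takes 0.05 s, during which the arm holds its last target.

## Task

Load the shaker: lay every glass vial from the sample tray in a cradle of the row that fits its length. Then swing the hold-down frame shut over them, push a lock pin fully home through each of its two hasps so that it cannot open, and only then press the start button right down and let it go. Leave the bottle, beaker and tip box where they are.

Things in the scene. Friction and masses are not known exactly. Their poses are not given: they have to be found in the camera images.
- shaker: Benchtop shaker, white housing spanning x -160..100, y -140..120 mm, its top 53 mm above the bench. Origin on the bench below the middle of its steel vial tray; x away from the robot at yaw 0, y towards the frame's hinge, z up. The tray has two rows of three cradles lying along y, divided by upright end plates with tops at z = 83 mm. The strip on its -x side is the control panel
- long_row (a point): Centre of the middle cradle of the long row, at a seated vial's axis (z = 88 mm); the other two lie 54 mm to either side along the shaker's x. A cradle is two steel wires along y, 8 mm thick and 24 mm apart, on which a vial centres itself, axis along y. The row is 103 mm long between its end plates (shaker y -88..15 mm). Axes as the shaker
- short_row (a point): The same for the short row, whose three cradles are 68 mm long between the end plates (shaker y 20..88 mm)
- frame (a joint): Angle (rad) of the hinged aluminium hold-down frame: 0 shut, 2.4 wide open. Hinge along the shaker's x at its y = 103, z = 109 mm. Stiff hinge (0.45 N m friction) that stays where it is left; frame 0.28 kg; swinging it by the tab takes 2 to 5 N. Shut, it is 8 mm thick, top at z = 113 mm, 2.5 mm clear of the vials
- frame_grip (a point): Near the middle of the black grip tab (20 mm wide along the shaker's x, sticking 33 mm out of the rail, 10 mm thick) at the middle of the frame's free edge, 249 mm from the hinge axis. It swings with the frame; shut, it lies at shaker y = -146, z = 109 mm. The frame's edge rail is 18 mm from it towards the hinge
- hole_near (a point): Hasp hole nearer the control panel (shaker x = -70 mm): centre of its mouth on the outer face (y = -138, z = 87 mm). Two 6 mm ears, 26 mm wide, tops at z = 101, stand at y -138..-132 and -114..-108 with 13 mm holes; the shut frame's 6 mm tongue with a 14 mm hole hangs between, y -126..-120. Pins go in along the shaker's +y till the shoulder meets the outer face. Axes as the shaker
- hole_far (a point): The same for the other hasp (shaker x = +70 mm)
- pin1: Loose lock pin, 50 g: steel shaft 10 mm thick, 42 mm long with a 5 mm tapered tip; grey flat-bottomed grip block 34 mm long, 16 mm wide, from 5 mm below to 19 mm above the shaft axis. Origin on the axis at the shoulder between them; x to the tip, z up out of the block. It lies level on the bench, axis 5 mm up. Either pin fits either hasp
- pin1_tip (a point): Tip of pin1, 42 mm from its origin along x
- pin2: Second lock pin, same as pin1
- pin2_tip (a point): Tip of pin2
- tray: White sample tray 280 x 113 mm on the bench, five wire cradles 54 mm apart along its x, all lying along its y; end walls 22 mm high at y = +-54 mm. Origin at the centre of its underside. A vial's axis lies 25 mm above the bench in it. It stays where it is
- long1: Long glass vial, 28 mm thick and 95 mm long with a white cap (24 mm thick) on its +y end; 60 g; lying. Origin half-way along, on its axis, which is y. It may be absent (None)
- long2: As long1
- long3: As long1
- short1: Short glass vial, 28 mm thick and 60 mm long, otherwise as the long ones, 40 g. It may be absent (None)
- short2: As short1
- start (a joint): Travel of the start button (m): 0 up, 0.006 fully down (5 N); a spring lifts it again
- start_top (a point): Centre of the top of the grey start button, 26 mm wide, on the control panel at shaker x = -128, y = -60 mm, 75 mm above the bench; it moves with the button, which is pressed straight down
- reagent: Bystander: amber bottle, 60 mm thick, 105 mm high, upright, origin at the centre of its underside
- beaker: Bystander: clear plastic beaker, 72 mm thick, 85 mm high, origin at the centre of its underside
- tipbox: Bystander: blue pipette-tip box 85 x 122 x 57 mm, origin at the centre of its underside

How it is judged:
By the outcome, as a careful person would: the job done as asked, in the order asked, and still so for the second after the job is handed in, with the robot touching nothing.
Of long1, long2, long3, short1, short2 only 3 to 5 are there at a start; the rules pass over those that are not, and their reading is None.
At some moment in a run one of pin1, pin2 may be knocked a few centimetres aside while the robot is not near it.
It also fails if it takes over 210 s, if anything falls off the work surface, if the arm or the gripper's body presses on something with over 40 N, if the wrist force passes 120 N, or if a joint passes its speed limit or range.

## Working session

There is one attempt and no reset: what is moved stays moved. The work goes in short steps, Python scripts to look and compute and a tool call to move; the robot and the scene stay as the last step left them, time stands still between calls to the robot, and variables do not carry over. Pictures are saved under pics/ and viewed, and the job is handed in when it is done.

Besides the shell and the picture viewer there is one more tool, called as name(argument=value, ...) on one line, values as JSON. send_rows: Moves the arm, as the interface text tells. Its arguments: {"type":"object","properties":{"linear":{"type":"array","items":{"type":"array","items":{"type":"number"}}},"turn":{"type":"array","items":{"type":"number"}},"grip":{"type":"number"},"squeeze":{"type":"number"}},"required":["linear","turn"]}

```bash
mkdir -p pics; ls; python3 - <<'E'
from cell import *
import cv2
print(read_state())
for n in ["scene","top","wrist"]:
    f=grab_frame(n)
    cv2.imwrite(f"pics/{n}0.png",f["img"])
    print(n,{k:v for k,v in f.items() if k!="img"})
E
```

```text
pics
{'t': 0.0, 'joint_positions': array([-1.25681982e+00,  1.16500925e-01,  1.44225572e+00,  6.98988980e-06,
        1.58402463e+00, -3.77823543e-02]), 'qvel': array([ 0.0016698 ,  0.00056785,  0.00082932,  0.00033611, -0.00012874,
        0.00161543]), 'effort': array([-2.02127630e-03, -7.21258092e+01, -6.22614098e+01,  7.79130729e-02,
        2.36098497e-02, -7.74924206e-05]), 'ee_pos': array([ 232.51145392, -633.46890719,  217.90104319]), 'tool_rot': array([-3.14154077e+00,  1.18750573e-03, -1.21903735e+00]), 'force': array([ 0.71608965, -0.10738024, -0.59354588]), 'wrist_torque': array([ 0.00598264,  0.02322792, -0.02772516]), 'grip_width': 1.0029939635997338}
scene {'fx': 486.162155118572, 'fy': 486.162155118572, 'cx': 276.4175031472702, 'cy': 214.87258539940854, 'origin': array([ 1076.64059085, -1001.39378495,   942.64475733]), 'orientation': array([0.9337659 , 0.01717241, 0.4629177 ])}
top {'fx': 427.48084853922893, 'fy': 427.48084853922893, 'cx': 276.5389507034267, 'cy': 210.21349126103976, 'origin': array([ 400.84976651,   38.57014049, 1115.76946503]), 'orientation': array([ 0.11978962, -0.00472697, -1.56203535])}
wrist {'fx': 325.19226210127806, 'fy': 325.19226210127806, 'cx': 278.1764434508804, 'cy': 209.96529614021392, 'mount': array([[ 9.99999848e-01, -5.50493831e-04,  3.82491348e-05,
        -8.96399186e-01],
       [-5.18205778e-04, -9.60646964e-01, -2.77771743e-01,
        -7.62867872e+01],
       [ 1.89655546e-04,  2.77771681e-01, -9.60647103e-01,
        -1.65751709e+02],
       [ 0.00000000e+00,  0.00000000e+00,  0.00000000e+00,
         1.00000000e+00]])}
```

View pics/scene0.png

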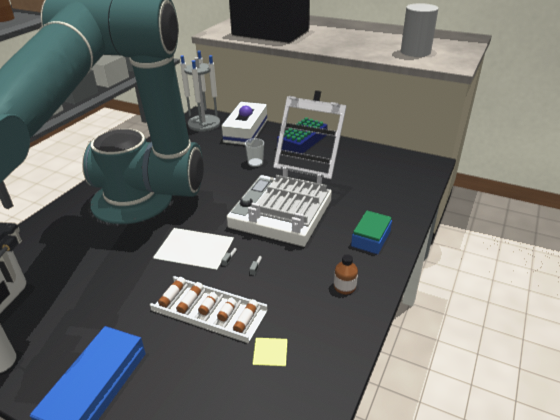

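View pics/top0.png

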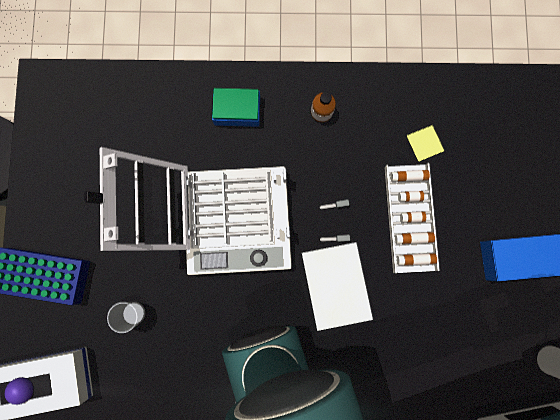

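View pics/wrist0.png

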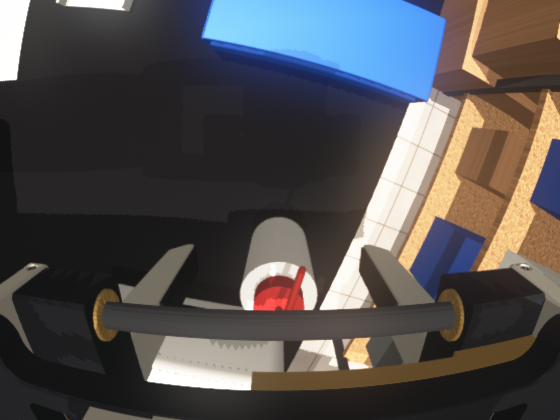

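```bash
cat > h.py <<'E'
from cell import *
import numpy as np, cv2
from scipy.spatial.transform import Rotation as R
def cam(name):
    s=read_state(); f=grab_frame(name)
    if name=="wrist":
        T=np.eye(4);T[:3,:3]=R.from_euler('xyz',s['tool_rot']).as_matrix();T[:3,3]=s['ee_pos']
        f['T']=T@np.array(f['mount']); f['fish']=True
    else:
        T=np.eye(4);T[:3,:3]=R.from_euler('xyz',f['orientation']).as_matrix();T[:3,3]=f['origin'];f['T']=T;f['fish']=False
    f['name']=name
    return f
def proj(f,p):
    p=np.atleast_2d(np.asarray(p,float)); T=f['T']
    c=(p-T[:3,3])@T[:3,:3]; x,y,z=c[:,0],-c[:,1],-c[:,2]
    if f['fish']:
        r=np.hypot(x,y);th=np.arctan2(r,z);k=th/np.maximum(r,1e-9)
        return np.c_[f['cx']+f['fx']*k*x,f['cy']+f['fy']*k*y]
    return np.c_[f['cx']+f['fx']*x/z,f['cy']+f['fy']*y/z]
def ray(f,uv):
    u=(uv[0]-f['cx'])/f['fx'];v=(uv[1]-f['cy'])/f['fy']
    if f['fish']:
        th=np.hypot(u,v);k=np.sin(th)/max(th,1e-9);d=np.array([u*k,-v*k,-np.cos(th)])
    else: d=np.array([u,-v,-1])
    return f['T'][:3,3],f['T'][:3,:3]@d
def onz(f,uv,z):
    o,d=ray(f,uv);return o+d*(z-o[2])/d[2]
def crop(f,x0,y0,x1,y1,k,name):
    c=cv2.resize(f['img'][y0:y1,x0:x1],None,fx=k,fy=k,interpolation=cv2.INTER_CUBIC)
    cv2.imwrite('pics/'+name+'.png',c)
def rot(s): return R.from_euler('xyz',s['tool_rot']).as_matrix()
def go(p,yaw=None):
    """print tool-frame shift (mm) to world target p & turn deg to make tool yaw"""
    s=read_state();M=rot(s);d=M.T@(np.array(p)-s['ee_pos'])
    t=None
    if yaw is not None:
        t=-np.degrees((yaw-s['tool_rot'][2]+np.pi)%(2*np.pi)-np.pi)
    print('shift mm',np.round(d,1),'turn',t, 'j6',s['joint_positions'][5])
E
python3 - <<'E'
from h import *
f=cam('top')
crop(f,370,150,460,285,4.4,'tray1'); crop(f,180,160,360,285,4.4,'shk1')
E
```

```text
(no output)
```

View pics/tray1.png

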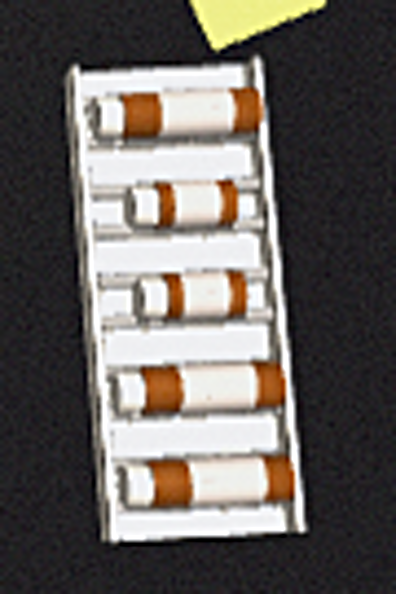

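View pics/shk1.png

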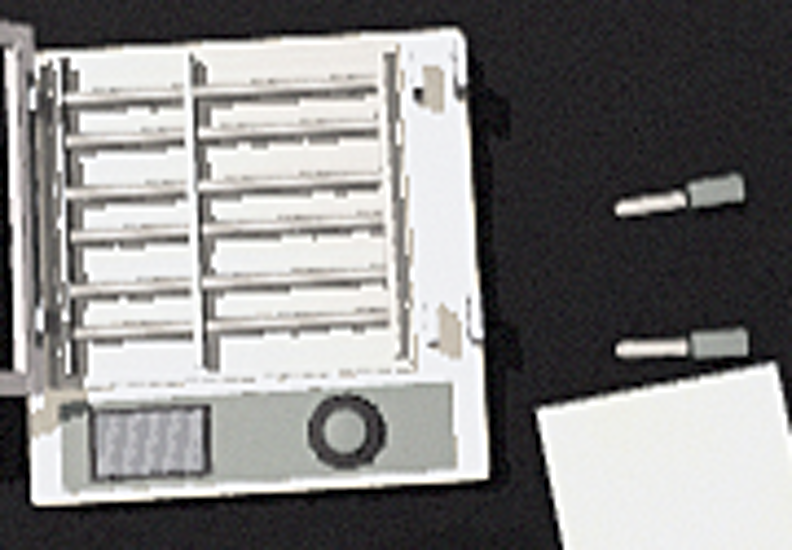

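```bash
cat >> h.py <<'E'
from scipy.optimize import least_squares
def fit(obs,x0):
    """obs: list of (frame, uv, local p). fits x,y,yaw"""
    def res(q):
        c,s=np.cos(q[2]),np.sin(q[2]);out=[]
        for f,uv,p in obs:
            w=[q[0]+c*p[0]-s*p[1],q[1]+s*p[0]+c*p[1],p[2]]
            out+=list(proj(f,w)[0]-uv)
        return np.array(out)
    r=least_squares(res,x0,x_scale=[10,10,.05],loss='soft_l1')
    return r.x,res(r.x).reshape(-1,2)
def loc(q,p):
    c,s=np.cos(q[2]),np.sin(q[2]);p=np.asarray(p,float)
    return np.array([q[0]+c*p[0]-s*p[1],q[1]+s*p[0]+c*p[1],p[2]])
E
python3 - <<'E'
from h import *
np.set_printoptions(precision=2,suppress=True)
f=cam('top')
k=lambda u,v,ox,oy:(u/4.4+ox,v/4.4+oy)
S=[(k(347,430,180,160),(-128,-60,75)),(k(467,30,180,160),(100,-140,53)),(k(491,480,180,160),(-160,-140,53)),(k(31,505,180,160),(-160,120,53))]
q,r=fit([(f,a,b) for a,b in S],[400,100,0]);print(q,r)
T=[(k(73,68,370,150),(140,54+2.5,22)),(k(263,58,370,150),(140,-56.5,22)),(k(305,531,370,150),(-140,-56.5,22)),(k(103,541,370,150),(-140,56.5,22))]
q2,r=fit([(f,a,b) for a,b in T],[400,-300,0]);print(q2,r)
print(proj(f,[loc(q2,(i*54,0,39)) for i in range(-2,3)]))
for n,t,b in [('p1',(617,208),(743,187)),('p2',(617,349),(746,342))]:
    print(n,onz(f,k(*t,180,160),8),onz(f,k(*b,180,160),24))
for nm,u,v,z in [('L1 cap',88,117,25),('L1 end',262,108,25),('S1 c',130,205,25),('S1 e',241,204,25),('S2 c',137,299,25),('S2 e',247,294,25),('L2c',112,390,25),('L2e',284,384,25),('L3 c',120,485,25),('L3e',293,478,25)]:
    print(nm,onz(f,k(u,v,370,150),z))
g=cam('scene'); 
crop(g,220,90,350,250,4,'sc1'); crop(g,140,240,280,345,5,'sc2')
im=g['img']
E
```

```text
[533.64 144.5    0.06] [[-0.14  0.19]
 [ 0.19 -0.82]
 [ 0.52  0.25]
 [-0.57  0.15]]
[ 517.59 -315.21    0.05] [[-0.03 -0.61]
 [-0.16  0.01]
 [-0.59  0.51]
 [ 0.95  0.04]]
[[417.79 259.37]
 [416.09 237.83]
 [414.41 216.54]
 [412.75 195.51]
 [411.11 174.72]]
p1 [543.04 -79.61   8.  ] [ 554.09 -151.86   24.  ]
p2 [459.36 -79.32   8.  ] [ 463.25 -152.56   24.  ]
L1 cap [ 622.91 -259.42   25.  ]
L1 end [ 629.32 -362.52   25.  ]
S1 c [ 570.59 -282.9    25.  ]
S1 e [ 571.81 -348.2    25.  ]
S2 c [ 515.15 -285.57   25.  ]
S2 e [ 518.68 -349.97   25.  ]
L2c [ 461.93 -269.66   25.  ]
L2e [ 466.31 -369.75   25.  ]
L3 c [ 407.21 -272.94   25.  ]
L3e [ 412.1  -373.03   25.  ]
```

View pics/sc1.png

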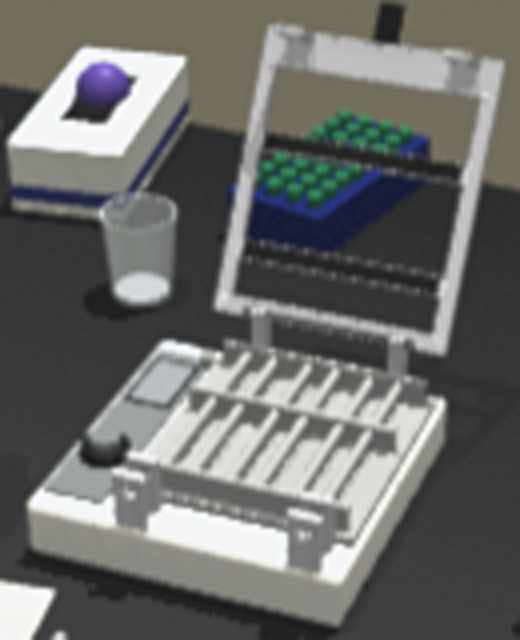

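View pics/sc2.png

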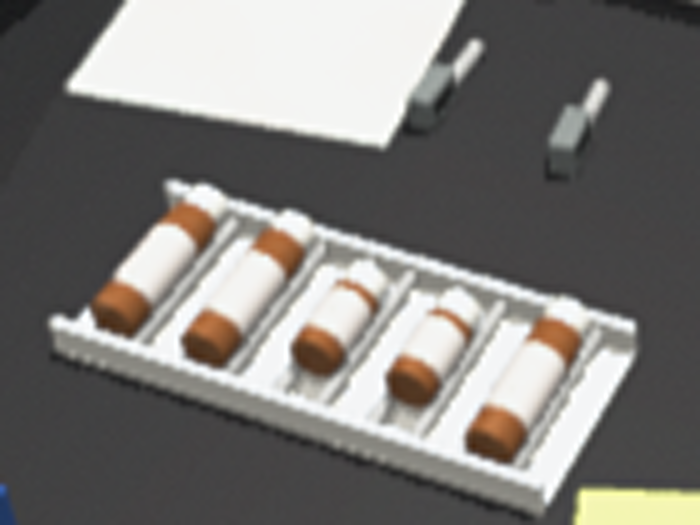

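```bash
python3 - <<'E'
from h import *
np.set_printoptions(precision=3,suppress=True)
try:
    print(grasp_offset)
except Exception as e: print(e)
import cell; print([a for a in dir(cell) if a[0]!='_'])
f=cam('top');g=cam('scene')
k=lambda u,v,ox,oy:(u/4.4+ox,v/4.4+oy)
S=[(k(347,430,180,160),(-128,-60,75)),(k(467,30,180,160),(100,-140,53)),(k(491,480,180,160),(-160,-140,53)),(k(31,505,180,160),(-160,120,53))]
m=lambda u,v:(u/4+220,v/4+90)
S2=[(m(345,592),(100,-140,53)),(m(30,507),(-160,-140,53)),(m(447,398),(100,120,53)),(m(105,435),(-128,-60,75))]
q,r=fit([(f,a,b) for a,b in S]+[(g,a,b) for a,b in S2],[400,100,0]);print(q,r)
# frame angle
for a in np.arange(1.4,2.4,.1):
    p=loc(q,(0,103-249*np.cos(a),109+249*np.sin(a)));print(a,p,proj(f,p),proj(g,p))
go((517,-315,220),.05)
E
```

```text
18.8
['PlanningError', 'close_job', 'grab_frame', 'grasp_offset', 'read_state']
[535.497 144.97    0.065] [[-0.125 -0.692]
 [-0.155 -1.736]
 [ 0.565 -0.74 ]
 [-0.487 -0.447]
 [-1.99  -2.431]
 [-2.675 -0.753]
 [-0.26  -0.033]
 [-1.136 -0.239]]
1.4 [531.575 205.522 354.377] [[182.61  187.845]] [[297.527 106.499]]
1.5 [529.978 230.178 357.376] [[168.483 188.306]] [[300.525 102.272]]
1.6 [528.37  255.01  357.894] [[154.522 189.01 ]] [[303.462  98.908]]
1.7000000000000002 [526.766 279.77  355.925] [[141.004 189.946]] [[306.302  96.419]]
1.8000000000000003 [525.183 304.21  351.488] [[128.188 191.091]] [[309.015  94.801]]
1.9000000000000004 [523.636 328.086 344.629] [[116.31  192.423]] [[311.572  94.037]]
2.0000000000000004 [522.142 351.159 335.415] [[105.572 193.909]] [[313.95   94.101]]
2.1000000000000005 [520.714 373.199 323.939] [[ 96.132 195.519]] [[316.132  94.957]]
2.2000000000000006 [519.367 393.985 310.316] [[ 88.107 197.218]] [[318.101  96.559]]
2.3000000000000007 [518.116 413.311 294.681] [[ 81.568 198.972]] [[319.848  98.86 ]]
shift mm [-201.1 -376.8   -1.4] turn -72.70925718097203 j6 -0.037811451970190146
```

send_rows(linear=[[-0.022,-0.041,0],[-0.045,-0.084,0],[-0.068,-0.126,0],[-0.09,-0.168,0],[-0.112,-0.21,0],[-0.134,-0.25,0],[-0.157,-0.294,0],[-0.18,-0.336,0],[-0.201,-0.377,0],[-0.201,-0.377,0]], turn=[-8,-16,-24,-32,-40,-48,-56,-64,-72.7,-72.7], grip=41)

```text
t: 1.65
ee_pos: [518.7, -313.0, 218.6]
tool_rot: [-3.141, -0.0, 0.055]
force: [-1.1, -0.3, -0.4]
grip_width: 0.411
```

```bash
python3 - <<'E'
from h import *
f=cam('wrist');s=read_state();print(s['ee_pos'],s['tool_rot'],s['grip_width'])
cv2.imwrite('pics/w1.png',cv2.resize(f['img'],(800,600)))
E
```

```text
[ 517.81835598 -314.19898946  218.57151782] [-3.14157060e+00  1.93175022e-04  5.13027984e-02] 0.4136293678437793
```

View pics/w1.png

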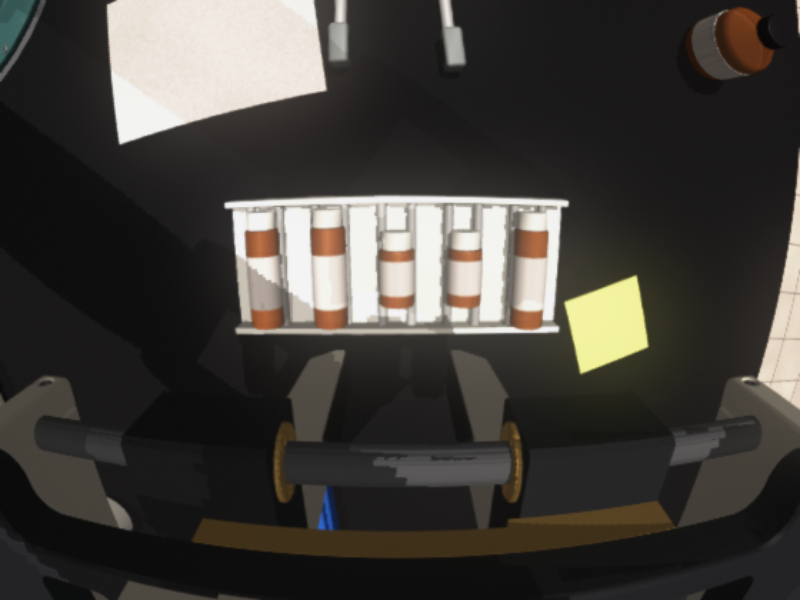

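```bash
python3 - <<'E'
from h import *
np.set_printoptions(precision=2,suppress=True)
f=cam('wrist')
k=lambda u,v:(u/800*560,v/600*420)
T=[(k(226,205),(-140,56.5,22)),(k(568,204),(140,56.5,22)),(k(558,331),(140,-56.5,22)),(k(237,332),(-140,-56.5,22))]
q,r=fit([(f,a,b) for a,b in T],[517,-315,.05]);print(q,r)
for n,x,c,e in [('L3',(262,266),212,327),('L2',(328,330.5),209,327),('S2',(396,397),232,307),('S1',(465,463),231,305),('L1',(533,529),213,327)]:
    a=onz(f,k(x[0],c),25);b=onz(f,k(x[1],e),33);a2=onz(f,k(x[0],c),37);b2=onz(f,k(x[1],e),39)
    print(n,a[:2],b[:2],'mid',(a+b)[:2]/2,'len',np.linalg.norm((a-b)[:2]))
print(onz(f,k(338,63),0),onz(f,k(457,67),0))
print([loc(q,(i*54,0,25)) for i in range(-2,3)])
crop(f,150,130,410,240,3,'w1c')
E
```

```text
[ 516.42 -315.66    0.06] [[-0.89 -0.95]
 [ 0.94 -1.05]
 [ 0.65  2.06]
 [-0.69  1.98]]
L3 [ 406.77 -273.18] [ 410.84 -366.67] mid [ 408.8  -319.93] len 93.58513702840072
L2 [ 460.24 -269.53] [ 465.03 -363.37] mid [ 462.64 -316.45] len 93.96938053038433
S2 [ 513.97 -285.3 ] [ 517.77 -343.68] mid [ 515.87 -314.49] len 58.502604354360294
S1 [ 567.83 -281.33] [ 570.08 -339.33] mid [ 568.95 -310.33] len 58.04456687049324
L1 [ 621.71 -262.81] [ 627.26 -355.39] mid [ 624.49 -309.1 ] len 92.7470112842327
[ 459.31 -148.55    0.  ] [ 556.63 -147.02    0.  ]
[array([ 408.59, -321.61,   25.  ]), array([ 462.5 , -318.63,   25.  ]), array([ 516.42, -315.66,   25.  ]), array([ 570.34, -312.69,   25.  ]), array([ 624.26, -309.71,   25.  ])]
```

View pics/w1c.png

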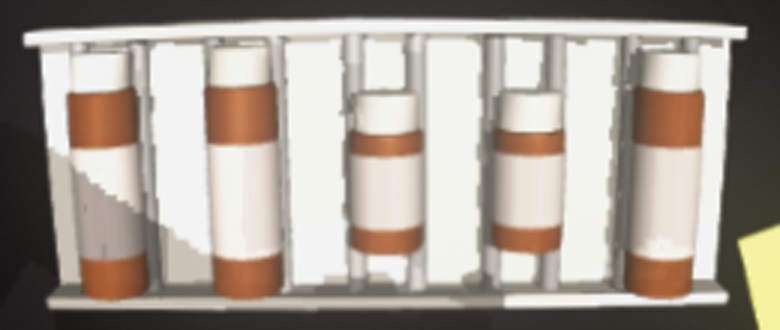

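```bash
python3 - <<'E'
from h import *
go((624.5,-309.5,17),.055)
E
```

```text
shift mm [ 1.075e+02 -2.000e-01  2.016e+02] turn -0.31808496045360984 j6 -0.6384381728732454
```

send_rows(linear=[[0.05,0,0.0],[0.1,0,0.03],[0.1075,0,0.08],[0.1075,0,0.13],[0.1075,0,0.17],[0.1075,0,0.188],[0.1075,0,0.2],[0.1075,0,0.2],[0.1075,0,0.2],[0.1075,0,0.2]], turn=[0,0,0,0,0,0,0,0,0,0], grip=41)

```text
t: 3.0
ee_pos: [625.1, -310.0, 19.9]
tool_rot: [3.141, -0.001, 0.05]
force: [-0.6, 1.0, 0.2]
grip_width: 0.415
```

```bash
python3 - <<'E'
from h import *
f=cam('wrist');s=read_state();print(s['ee_pos'],s['tool_rot'],s['grip_width'])
cv2.imwrite('pics/w2.png',cv2.resize(f['img'],(800,600)))
E
```

```text
[ 624.99897563 -309.85884077   19.63801872] [ 3.14091272e+00 -1.10674477e-03  4.99610286e-02] 0.40862888267925895
```

View pics/w2.png

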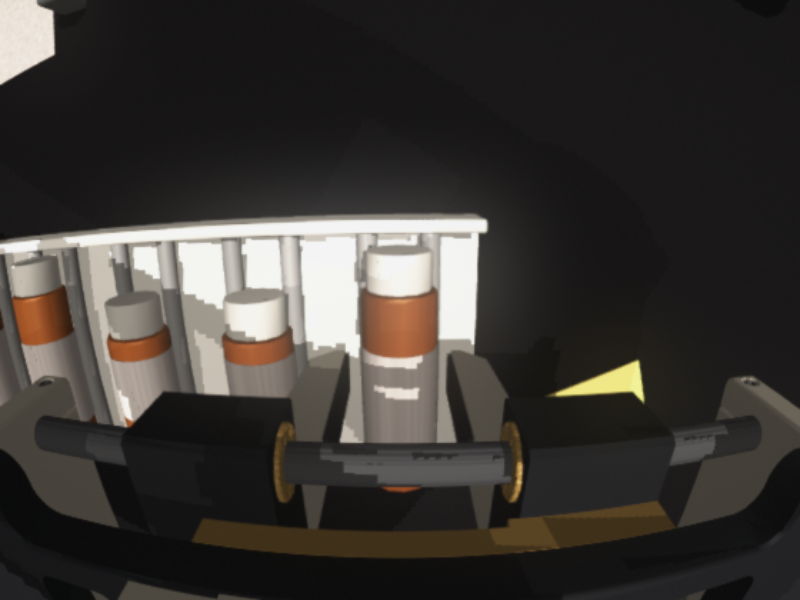

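send_rows(linear=[[0,0,0.003],[0,0,0.003],[0,0,0.003],[0,0,0.003],[0,0,-0.01],[0,0,-0.03],[0,0,-0.08],[0,0,-0.14],[0,0,-0.18],[0,0,-0.18]], turn=[0,0,0,0,0,0,0,0,0,0], grip=15, squeeze=15)

```text
t: 4.3
ee_pos: [625.5, -310.3, 204.4]
tool_rot: [3.138, -0.006, 0.05]
force: [0.7, 1.1, -0.5]
grip_width: 0.293
```

```bash
python3 - <<'E'
from h import *
q=(535,145,.063)
p=loc(q,(54,-36.5,0));p[2]=200
go(p,.063)
E
```

```text
shift mm [ -13.2 -423.4    2.8] turn -0.7556610604971746 j6 -0.546749030040136
```

send_rows(linear=[[-0.002,-0.04,0],[-0.004,-0.09,0],[-0.005,-0.14,0],[-0.007,-0.19,0],[-0.008,-0.24,0],[-0.01,-0.29,0],[-0.011,-0.34,0],[-0.012,-0.385,0],[-0.013,-0.423,0],[-0.013,-0.423,0]], turn=[0,0,0,0,0,0,0,0,-0.7,-0.7])

```text
t: 5.55
ee_pos: [589.8, 114.1, 198.4]
tool_rot: [-3.141, 0.001, 0.065]
force: [0.7, -0.7, -0.8]
grip_width: 0.293
```

```bash
python3 - <<'E'
from h import *
f=cam('wrist');s=read_state();print(s['ee_pos'],s['tool_rot'],s['grip_width'])
cv2.imwrite('pics/w3.png',cv2.resize(f['img'],(800,600)))
E
```

```text
[590.07280378 112.78854922 198.3837273 ] [3.14134843e+00 7.93797423e-04 6.37215878e-02] 0.29826094495904665
```

View pics/w3.png

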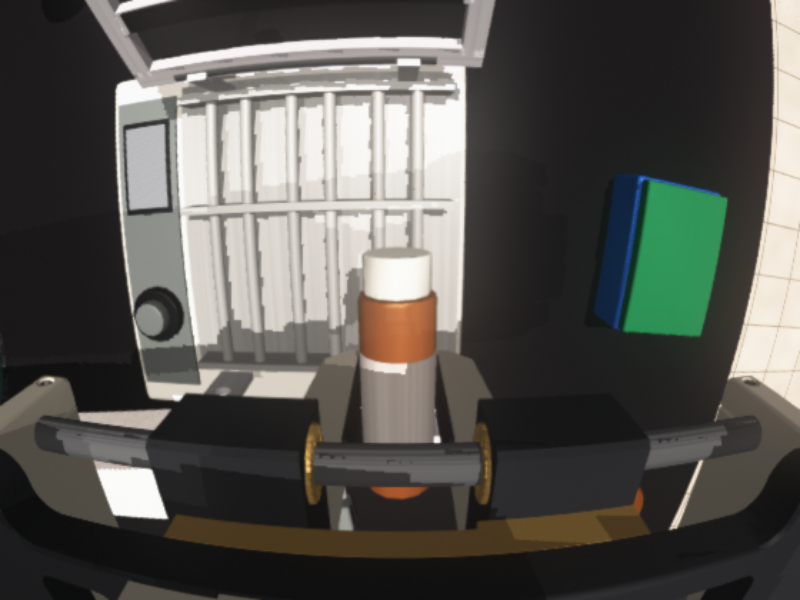

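```bash
python3 - <<'E'
from h import *
np.set_printoptions(precision=2,suppress=True)
f=cam('wrist')
crop(f,70,30,340,300,2.9,'w3c')
k=lambda u,v:(u/800*560,v/600*420)
X=[-66,-42,-12,12,42,66]
S=[(k(u,v),(x,88,78.6)) for (u,v),x in zip([(211,98),(246,97),(291,95),(329,93),(377,92),(417,90)],X)]
S+=[(k(u,v),(x,17.5,83)) for (u,v),x in zip([(213,208),(249,207),(294,206),(331,205)],X)]
S+=[(k(149,319),(-128,-60,75)),(k(117,86),(-160,120,53)),(k(148,397),(-160,-140,53)),(k(465,66),(100,120,53))]
q,r=fit([(f,a,b) for a,b in S],[535,145,.06]);print(q);print(np.c_[r,[b for a,b in S]])
E
```

```text
[533.7  148.18   0.06]
[[  -0.12    2.19  -66.     88.     78.6 ]
 [  -0.19    0.27  -42.     88.     78.6 ]
 [   0.59   -0.95  -12.     88.     78.6 ]
 [   0.92   -1.01   12.     88.     78.6 ]
 [   1.85   -1.23   42.     88.     78.6 ]
 [   1.71    0.21   66.     88.     78.6 ]
 [  -1.34    1.15  -66.     17.5    83.  ]
 [  -2.2     0.63  -42.     17.5    83.  ]
 [  -1.49    0.12  -12.     17.5    83.  ]
 [  -0.48    0.14   12.     17.5    83.  ]
 [   0.24    0.76 -128.    -60.     75.  ]
 [  -2.09   -3.56 -160.    120.     53.  ]
 [  -0.86    2.51 -160.   -140.     53.  ]
 [   2.56   -9.35  100.    120.     53.  ]]
```

View pics/w3c.png

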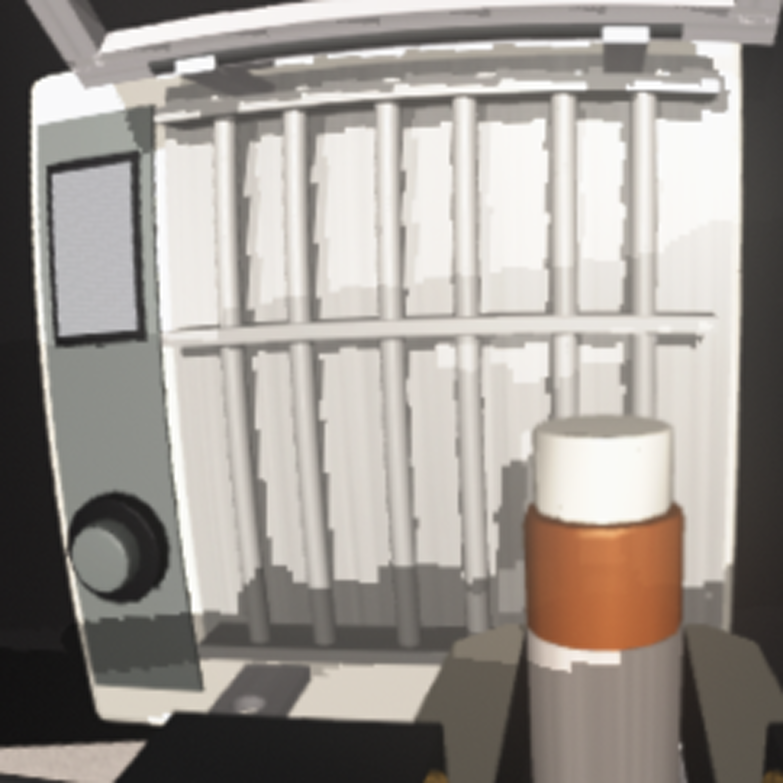

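```bash
python3 - <<'E'
from h import *
np.set_printoptions(precision=2,suppress=True)
f=cam('wrist')
k=lambda u,v:(u/2.9+70,v/2.9+30)
X=[-66,-42,-12,12,42,66]
S=[(k(u,v),(x,88,78.6)) for (u,v),x in zip([(225,121),(294,112),(387,105),(464,99),(564,96),(644,96)],X)]
S+=[(k(u,v),(x,17.5,83)) for (u,v),x in zip([(232,332),(302,331),(392,329),(468,327),(565,324),(640,323)],X)]
S+=[(k(u,v),(x,-88,78.6)) for (u,v),x in zip([(259,640),(324,641),(408,642)],X)]
S+=[(k(101,558),(-128,-60,75))]
q,r=fit([(f,a,b) for a,b in S],[535,145,.06]);print(q);print(np.c_[r,[b for a,b in S]])
go(loc(q,(54,-36.5,81)),q[2])
# vial end in hand: cap far end
kk=lambda u,v:(u/800*560,v/600*420)
s=read_state()
for uv in [kk(397,258)]: print('cap', onz(f,uv,s['ee_pos'][2]+8-6), 'expected +y end',s['ee_pos'][1]+47.5)
E
```

```text
[533.42 148.25   0.06]
[[  -0.54   -1.72  -66.     88.     78.6 ]
 [   0.07   -1.29  -42.     88.     78.6 ]
 [   0.25   -1.55  -12.     88.     78.6 ]
 [   0.61   -0.98   12.     88.     78.6 ]
 [   0.63   -0.91   42.     88.     78.6 ]
 [   0.9    -0.91   66.     88.     78.6 ]
 [  -2.76    1.41  -66.     17.5    83.  ]
 [  -2.58    0.49  -42.     17.5    83.  ]
 [  -1.43   -0.09  -12.     17.5    83.  ]
 [  -0.74   -0.11   12.     17.5    83.  ]
 [   0.33    0.46   42.     17.5    83.  ]
 [   2.33    0.8    66.     17.5    83.  ]
 [   0.      0.97  -66.    -88.     78.6 ]
 [  -0.      1.3   -42.    -88.     78.6 ]
 [   0.4     1.61  -12.    -88.     78.6 ]
 [  -0.73    0.92 -128.    -60.     75.  ]]
shift mm [ -0.5  -3.8 117.5] turn -0.1180932448301013 j6 0.08257242205077209
cap [586.11 157.97 200.51] expected +y end 158.9915980544185
```

send_rows(linear=[[0,-0.001,0.04],[0,-0.002,0.075],[0,-0.002,0.09],[0,-0.002,0.09]], turn=[0,0,0,0])

```text
t: 6.2
ee_pos: [590.3, 113.4, 108.3]
tool_rot: [3.141, 0.001, 0.061]
force: [0.2, -0.4, -0.5]
grip_width: 0.296
```

```bash
python3 - <<'E'
from h import *
f=cam('wrist');s=read_state();print(s['ee_pos'],s['tool_rot'],s['grip_width'])
cv2.imwrite('pics/w4.png',cv2.resize(f['img'],(800,600)))
f=cam('scene');crop(f,220,130,350,250,5,'s4')
E
```

```text
[590.77686059 113.66712317 109.52510187] [-3.14158954e+00 -4.91081649e-04  6.14177420e-02] 0.2934623547864709
```

View pics/w4.png

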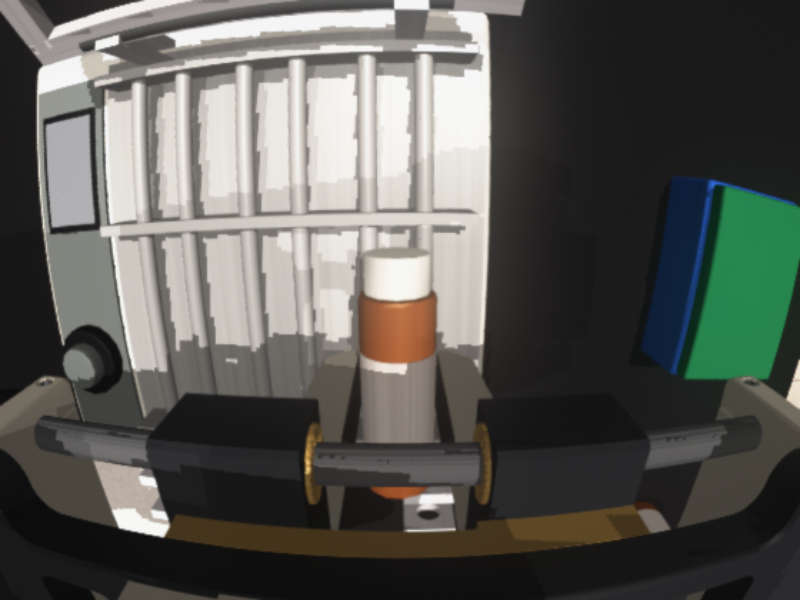

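View pics/s4.png

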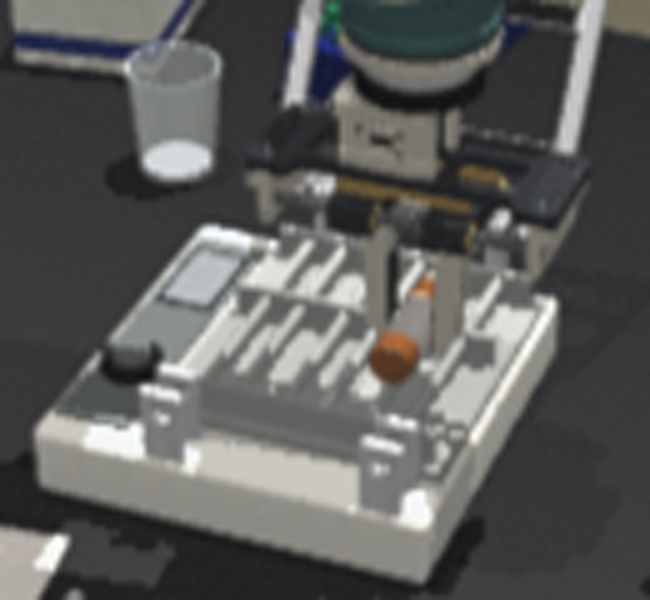

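```bash
python3 - <<'E'
from h import *
np.set_printoptions(precision=2,suppress=True)
f=cam('wrist')
k=lambda u,v:(u/800*560,v/600*420)
X=[-66,-42,-12,12,42,66]
S=[(k(u,v),(x,88,78.6)) for (u,v),x in zip([(139,83),(183,75),(244,67),(297,62),(367,57),(425,57)],X)]
S+=[(k(u,v),(x,15,80)) for (u,v),x in zip([(147,234),(188,232),(249,230),(300,228),(369,226),(423,223)],X)]
S+=[(k(80,365),(-128,-60,75))]
q,r=fit([(f,a,b) for a,b in S],[535,145,.06]);print(q);print(np.c_[r,[b for a,b in S]])
M=np.linalg.inv(np.r_[np.c_[R.from_euler('xyz',[0,0,q[2]]).as_matrix(),[q[0],q[1],0]],[[0,0,0,1]]])
s=read_state();print('tcp in shaker',M@np.r_[s['ee_pos'],1])
print('cap far', onz(f,k(397,255),s['ee_pos'][2]+8), 'div',onz(f,k(397,226),80))
# scene: end of vial circle, in image, at s4 (395,357)
g=cam('scene');uv=(395/5+220,357/5+130);o=onz(g,uv,s['ee_pos'][2]+8);print('vial -y end via scene',o, M@np.r_[o,1])
for n,p in [('frontplateR',(81,-88,83))]:
    print(proj(g,loc(q,p)))
E
```

```text
[533.95 148.73   0.07]
[[  -0.56   -0.38  -66.     88.     78.6 ]
 [  -0.32   -0.43  -42.     88.     78.6 ]
 [   0.06   -0.88  -12.     88.     78.6 ]
 [   0.38   -1.02   12.     88.     78.6 ]
 [   0.65   -0.09   42.     88.     78.6 ]
 [   0.2    -0.35   66.     88.     78.6 ]
 [  -2.84    0.92  -66.     15.     80.  ]
 [  -1.      0.44  -42.     15.     80.  ]
 [  -1.25   -0.22  -12.     15.     80.  ]
 [  -0.04   -0.11   12.     15.     80.  ]
 [   0.31    0.27   42.     15.     80.  ]
 [   2.17    2.11   66.     15.     80.  ]
 [   0.05    4.25 -128.    -60.     75.  ]]
tcp in shaker [ 54.67 -38.62 110.32   1.  ]
cap far [586.79 162.05 118.32] div [586.47 167.43  80.  ]
vial -y end via scene [596.96  77.61 118.32] [ 57.98 -75.28 118.32   1.  ]
[[304.65 215.06]]
```

send_rows(linear=[[-0.001,-0.001,0.01],[-0.001,-0.001,0.018],[-0.001,-0.001,0.018]], turn=[0,0,0])

```text
t: 6.78
ee_pos: [588.9, 115.0, 89.6]
tool_rot: [3.141, 0.002, 0.062]
force: [-0.3, 0.6, -0.2]
grip_width: 0.298
```

```bash
python3 - <<'E'
from h import *
f=cam('wrist');s=read_state();print(s['ee_pos'],s['tool_rot'],s['grip_width'],s['force'])
crop(f,200,120,360,380,3,'w5')
f=cam('scene');crop(f,260,170,350,250,8,'s5')
E
```

```text
[589.13696807 115.06091535  90.16199895] [3.14154305e+00 8.08212277e-04 6.21246185e-02] 0.2941260285662172 [ 0.39249951  0.12982722 -1.25308269]
```

View pics/w5.png

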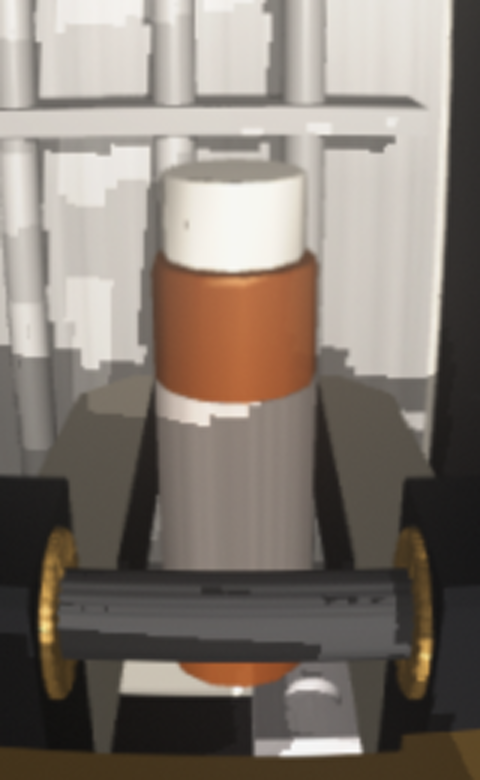

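View pics/s5.png

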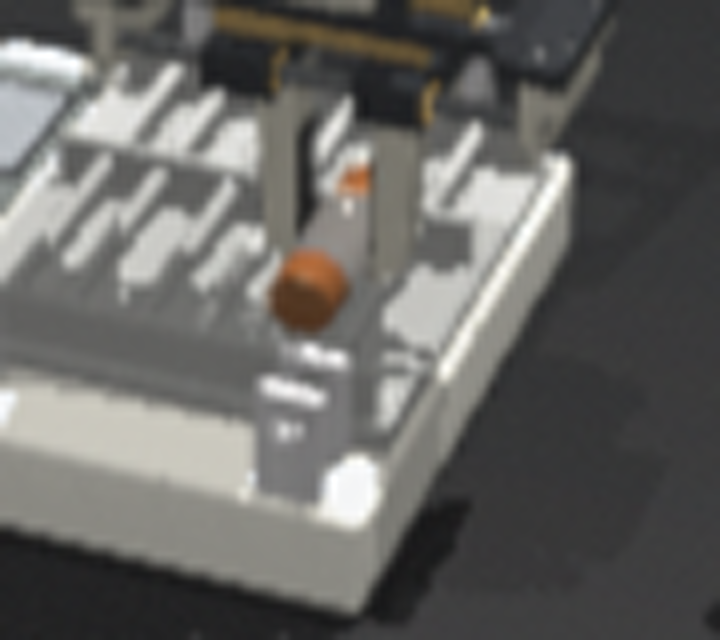

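```bash
python3 - <<'E'
from h import *
np.set_printoptions(precision=2,suppress=True)
f=cam('wrist');k=lambda u,v:(u/3+200,v/3+120)
s=read_state();a=s['ee_pos'][2]+8
print(s['ee_pos'],onz(f,k(235,159),a),onz(f,k(235,162),a+6),onz(f,k(235,178),a+12),'div near edge',onz(f,k(235,134),83),'far edge',onz(f,k(235,107),83))
print('wire mid',onz(f,k(175,145),78),onz(f,k(305,145),78))
E
```

```text
[589.45 115.09  90.81] [585.11 166.05  98.81] [585.08 166.58 104.81] [585.17 165.15 110.81] div near edge [584.98 167.93  83.  ] far edge [584.68 172.79  83.  ]
wire mid [574.09 164.5   78.  ] [598.06 166.02  78.  ]
```

send_rows(linear=[[0.001,0.001,0.004],[0.001,0.001,0.008],[0.001,0.001,0.0105],[0.001,0.001,0.0105],[0.001,0.001,0.0105]], turn=[0,0,0,0,0])

```text
t: 7.55
ee_pos: [590.5, 114.1, 80.3]
tool_rot: [-3.142, -0.0, 0.062]
force: [-0.2, -0.4, -0.4]
grip_width: 0.295
```

send_rows(linear=[[0,0,0],[0,0,0],[0,0,0],[0,0,-0.02],[0,0,-0.06],[0,0,-0.11],[0,0,-0.12]], turn=[0,0,0,0,0,0,0], grip=41)

```text
t: 8.43
ee_pos: [591.5, 114.3, 205.5]
tool_rot: [-3.141, -0.006, 0.062]
force: [0.7, -0.2, -0.1]
grip_width: 0.412
```

```bash
python3 - <<'E'
from h import *
f=cam('wrist');s=read_state();print(s['ee_pos'],s['tool_rot'],s['grip_width'],s['force'])
cv2.imwrite('pics/w6.png',cv2.resize(f['img'],(800,600)))
go((570,-310.8,220),.05)
E
```

```text
[591.30144308 114.24394255 204.67365318] [-3.14115343 -0.00507185  0.06209293] 0.4085796417716309 [ 0.5232615  -0.33681141  0.92423789]
shift mm [-47.6 422.9 -15.8] turn 0.6928740303899437 j6 0.0864071695931692
```

View pics/w6.png

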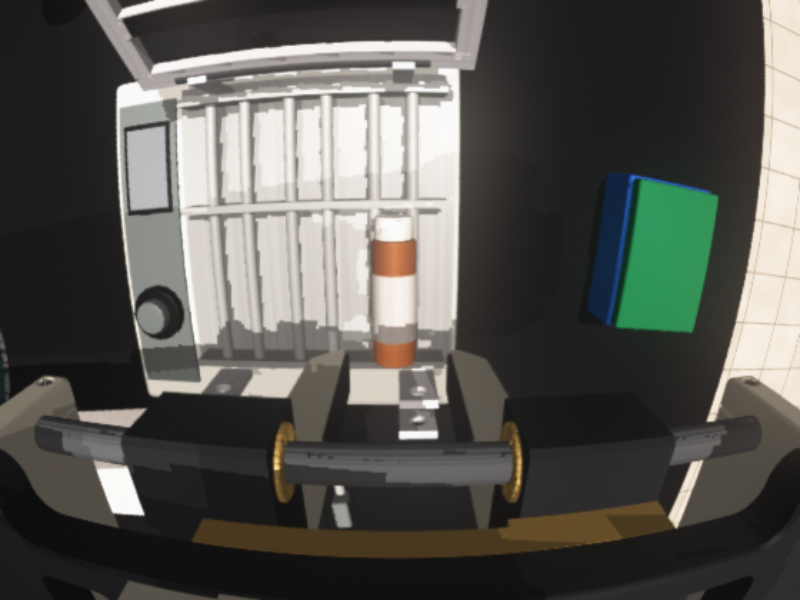

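```bash
python3 - <<'E'
from h import *
np.set_printoptions(precision=2,suppress=True)
f=cam('wrist');crop(f,230,130,330,280,4,'w6c')
f2=cam('scene');crop(f2,260,170,350,250,8,'s6')
E
```

```text
(no output)
```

View pics/w6c.png

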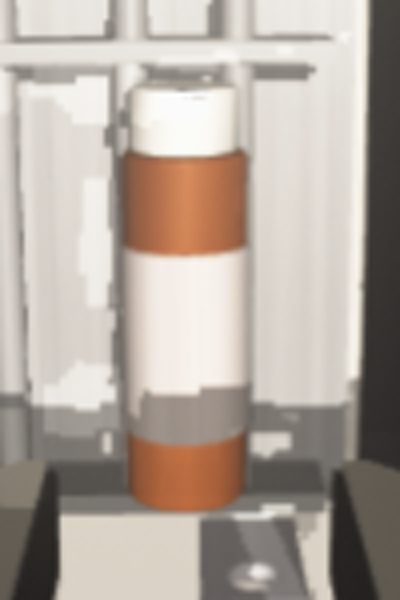

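View pics/s6.png

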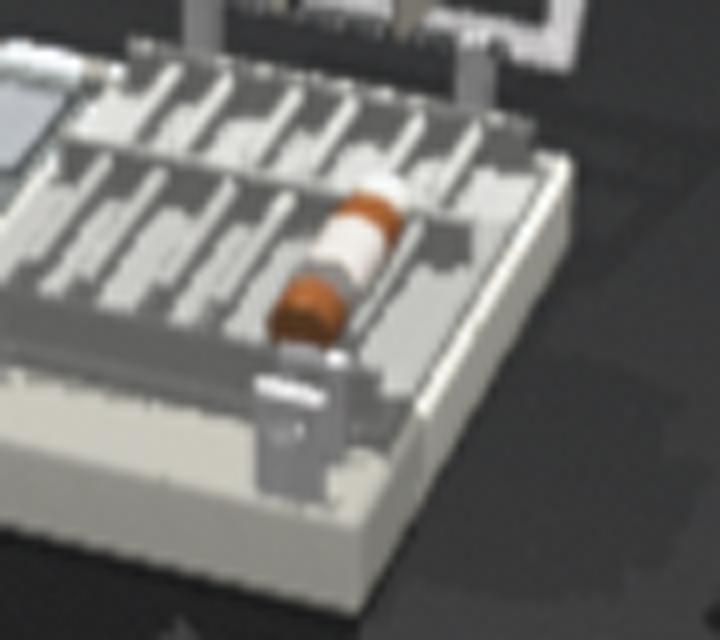

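```bash
python3 - <<'E'
from h import *
np.set_printoptions(precision=2,suppress=True)
f=cam('wrist');k=lambda u,v:(u/4+230,v/4+130)
print('div',onz(f,k(185,64),83),'cap',onz(f,k(185,84),88),onz(f,k(185,88),100))
print('end',onz(f,k(187,511),102),onz(f,k(187,511),95),'plate in/out',onz(f,k(290,490),83),onz(f,k(290,510),83), onz(f,k(290,462),83))
go((570,-310.8,220),.05)
E
```

```text
div [584.25 167.67  83.  ] cap [584.51 163.79  88.  ] [584.56 164.16 100.  ]
end [590.69  71.3  102.  ] [590.85  68.11  95.  ] plate in/out [615.21  69.57  83.  ] [615.68  64.36  83.  ] [614.57  76.75  83.  ]
shift mm [-46.4 422.8 -20.5] turn 0.6911418541321488 j6 0.08641360016324724
```

```bash
python3 - <<'E'
from h import *
go((569.7,-311,17),.05)
E
```

```text
shift mm [-46.5 423.  182.5] turn 0.6911418541321488 j6 0.08641360016324724
```

send_rows(linear=[[-0.004,0.03,0],[-0.01,0.085,0],[-0.016,0.14,0],[-0.022,0.2,0],[-0.028,0.26,0],[-0.035,0.32,0],[-0.042,0.375,0],[-0.0465,0.41,0],[-0.0465,0.423,0.02],[-0.0465,0.423,0.07]], turn=[0,0,0,0.3,0.7,0.7,0.7,0.7,0.7,0.7])

```text
t: 9.88
ee_pos: [570.6, -311.5, 129.1]
tool_rot: [3.141, -0.001, 0.049]
force: [1.5, 0.8, -0.3]
grip_width: 0.41
```

```bash
python3 - <<'E'
from h import *
go((569.7,-311,17),.05)
f=cam('wrist')
cv2.imwrite('pics/w7.png',cv2.resize(f['img'],(800,600)))
go((569.7,-311,17),.05)
E
```

```text
shift mm [ -1.   -0.7 112.1] turn -0.05785115720886146 j6 -0.5880463831341329
shift mm [  2.4   2.3 103.1] turn -0.020129672309974055 j6 -0.5878516917695736
```

View pics/w7.png

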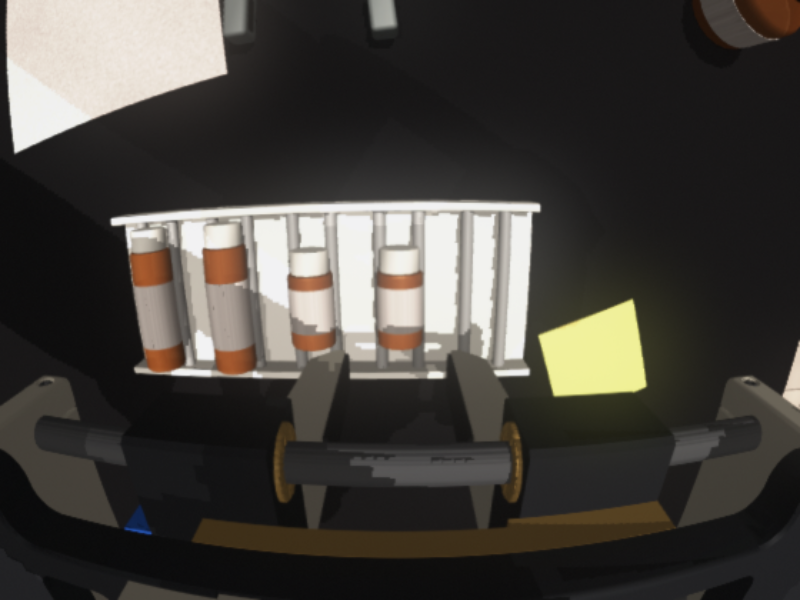

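send_rows(linear=[[0.0,0,0.05],[0.0,0,0.09],[0.0,0,0.103],[0,0,0.103],[0,0,0.103]], turn=[0,0,0,0,0])

```text
t: 10.55
ee_pos: [571.1, -311.2, 29.1]
tool_rot: [3.14, -0.002, 0.05]
force: [0.1, -0.4, 0.1]
grip_width: 0.412
```

send_rows(linear=[[0,0,0],[0,0,0],[0,0,0],[0,0,0],[0,0,-0.01],[0,0,-0.05],[0,0,-0.1],[0,0,-0.16],[0,0,-0.18],[0,0,-0.18]], turn=[0,0,0,0,0,0,0,0,0,0], grip=15)

```text
t: 11.8
ee_pos: [570.5, -311.2, 208.6]
tool_rot: [3.14, -0.002, 0.05]
force: [-0.6, 0.0, -1.0]
grip_width: 0.282
```

```bash
python3 - <<'E'
from h import *
go((584.8,204.5,110),.063)
E
```

```text
shift mm [  39.8 -514.5   98. ] turn -0.7575773341171322 j6 -0.5883646813248877
```

```bash
python3 - <<'E'
from h import *
go((584.8,204.5,110),.063)
f=cam('wrist')
go((584.8,204.5,110),.063)
crop(f,200,120,360,380,3,'w8')
E
```

```text
shift mm [  39.8 -514.5   98. ] turn -0.7575773341171322 j6 -0.5883646813248877
shift mm [  40.4 -514.    96.6] turn -0.7577259553461768 j6 -0.5883515000758586
```

View pics/w8.png

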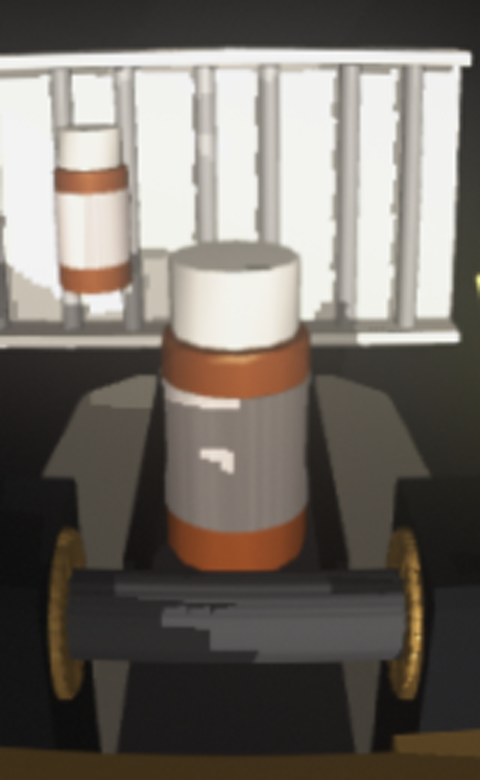

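send_rows(linear=[[0,0,0.03],[0,0,0.07],[0,0,0.11],[0,0,0.15],[0,0,0.17],[0,0,0.18],[0,0,0.18],[0,0,0.18]], turn=[0,0,0,0,0,0,0,0])

```text
t: 12.85
ee_pos: [570.7, -311.0, 27.5]
tool_rot: [3.141, -0.001, 0.05]
force: [4.6, 1.2, 2.6]
grip_width: 0.285
```

send_rows(linear=[[0,0,0],[0,0,0],[0,0,0.0],[0,0,0.006],[0,0,0.0115],[0,0,0.0115],[0,0,0.0115]], turn=[0,0,0,0,0,0,0], grip=41)

```text
t: 13.72
ee_pos: [570.2, -311.0, 15.6]
tool_rot: [-3.142, 0.0, 0.05]
force: [0.3, -0.0, 0.2]
grip_width: 0.41
```

```bash
python3 - <<'E'
from h import *
s=read_state();print(s['ee_pos'],s['force'])
f=cam('wrist');s=read_state();print(s['ee_pos'])
crop(f,200,120,360,380,3,'w9')
E
```

```text
[ 570.23835797 -310.97006498   15.61863462] [ 0.29975574 -0.02154821  0.15886722]
[ 570.317576   -311.00441805   15.77114472]
```

View pics/w9.png

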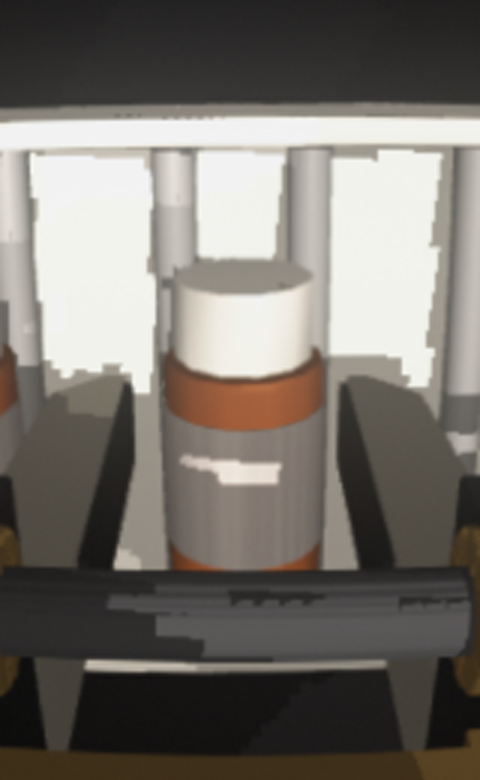

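```bash
python3 - <<'E'
from h import *
f=cam('wrist');s=read_state();k=lambda u,v:(u/3+200,v/3+120)
print(s['ee_pos'],onz(f,k(243,262),25),onz(f,k(243,288),37))
E
```

```text
[ 570.35758911 -311.02789544   15.85761802] [ 568.90600067 -277.09604888   25.        ] [ 568.85540641 -277.92651103   37.        ]
```

send_rows(linear=[[0,0,-0.001],[0,0,-0.001],[0,0,-0.001],[0,0,-0.001],[0,0,-0.011],[0,0,-0.05],[0,0,-0.1],[0,0,-0.16],[0,0,-0.19],[0,0,-0.19]], turn=[0,0,0,0,0,0,0,0,0,0], grip=15)

```text
t: 15.08
ee_pos: [570.7, -311.4, 209.0]
tool_rot: [3.139, -0.003, 0.05]
force: [-0.4, -0.5, -1.1]
grip_width: 0.3
```

```bash
python3 - <<'E'
from h import *
go((584.8,204.5,110),.063)
E
```

```text
shift mm [  39.4 -514.8   97.8] turn -0.7546143571442351 j6 -0.588378524198327
```

send_rows(linear=[[0.003,-0.03,0],[0.007,-0.08,0],[0.01,-0.135,0],[0.015,-0.19,0],[0.019,-0.245,0],[0.023,-0.3,0],[0.027,-0.355,0],[0.031,-0.41,0],[0.035,-0.465,0],[0.0394,-0.5138,0]], turn=[0,0,0,0,0,0,0,0,-0.7,-0.75])

```text
t: 16.32
ee_pos: [583.2, 205.9, 204.2]
tool_rot: [3.141, 0.002, 0.064]
force: [0.6, -0.1, 0.1]
grip_width: 0.298
```

send_rows(linear=[[0,0,0.02],[0,0,0.07],[0,0,0.1],[0,0,0.108],[0,0,0.108],[0,0,0.108]], turn=[0,0,0,0,0,0])

```text
t: 17.08
ee_pos: [584.6, 204.1, 99.1]
tool_rot: [-3.141, -0.002, 0.063]
force: [0.3, -1.3, -0.2]
grip_width: 0.297
```

```bash
python3 - <<'E'
from h import *
s=read_state();print(s['ee_pos'],s['tool_rot'])
f=cam('wrist');s=read_state();print(s['ee_pos'])
cv2.imwrite('pics/w10.png',cv2.resize(f['img'],(800,600)))
E
```

```text
[584.57221479 204.08007888  99.09438165] [-3.14119312e+00 -1.73103948e-03  6.26741349e-02]
[584.58237172 204.12373993  99.09295829]
```

View pics/w10.png

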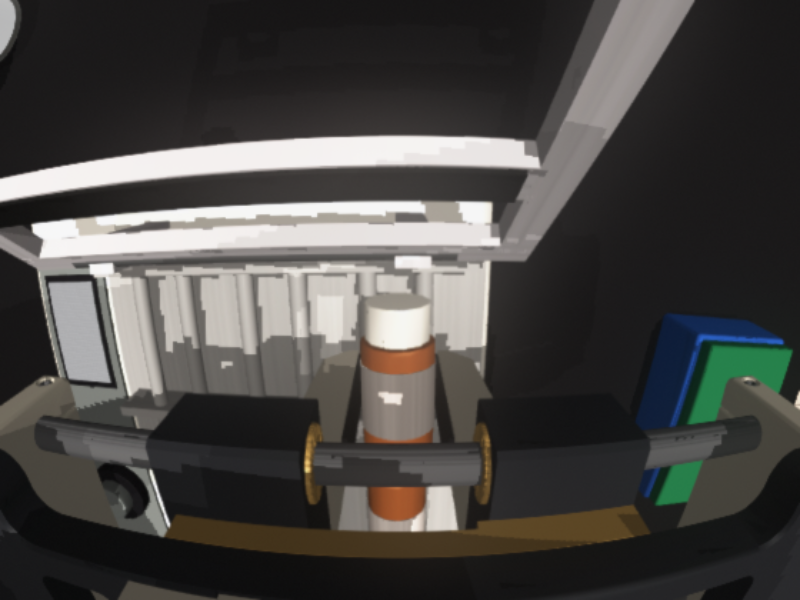

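```bash
python3 - <<'E'
from h import *
f=cam('wrist');crop(f,200,160,360,300,4.5,'w10c')
E
```

```text
(no output)
```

View pics/w10c.png

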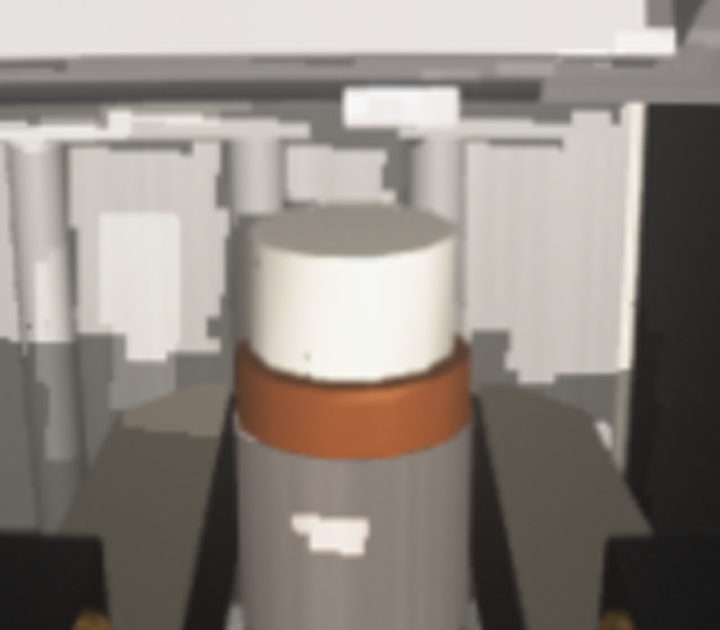

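```bash
python3 - <<'E'
from h import *
f=cam('wrist');s=read_state();k=lambda u,v:(u/4.5+200,v/4.5+160);a=s['ee_pos'][2]+8.4
print(s['ee_pos'],'cap',onz(f,k(353,205),a-6),onz(f,k(353,230),a),onz(f,k(353,255),a+12),'plate',onz(f,k(350,130),83),onz(f,k(350,140),79))
print('wires',onz(f,k(256,150),78.6),onz(f,k(437,150),78.6))
E
```

```text
[584.39011573 204.21631501  98.71023529] cap [581.43713925 237.02585435 101.11023529] [581.50620752 235.76109855 107.11023529] [581.43309085 236.54816321 119.11023529] plate [580.77839905 241.9203739   83.        ] [580.91737486 239.71642453  79.        ]
wires [568.74408392 237.52899085  78.6       ] [592.35378537 239.01846127  78.6       ]
```

send_rows(linear=[[-0.0007,0,0.008],[-0.0007,0,0.016],[-0.0007,0,0.019],[-0.0007,0,0.019],[-0.0007,0,0.019]], turn=[0,0,0,0,0])

```text
t: 17.85
ee_pos: [583.8, 204.2, 79.3]
tool_rot: [-3.141, -0.001, 0.063]
force: [-1.1, -0.2, 8.8]
grip_width: 0.295
```

send_rows(linear=[[0,0,0],[0,0,0],[0,0,0],[0,0,-0.02],[0,0.01,-0.06],[0,0.04,-0.11],[0,0.08,-0.12],[0,0.11,-0.12],[0,0.12,-0.12],[0,0.12,-0.12]], turn=[0,0,0,0,0,0,0,0,0,0], grip=41)

```text
t: 19.1
ee_pos: [590.9, 84.3, 199.3]
tool_rot: [-3.141, -0.0, 0.062]
force: [0.8, 0.3, 0.6]
grip_width: 0.411
```

```bash
python3 - <<'E'
from h import *
s=read_state();print(s['ee_pos'],s['tool_rot'])
f=cam('wrist')
crop(f,130,30,330,280,3,'w11')
go((516,-315.2,17),.05)
E
```

```text
[590.90139113  84.30337125 199.28902291] [-3.14138366e+00 -4.77166821e-04  6.21865878e-02]
shift mm [-99.8 394.6 181.9] turn 0.7336105976203521 j6 0.03692195585637063
```

View pics/w11.png

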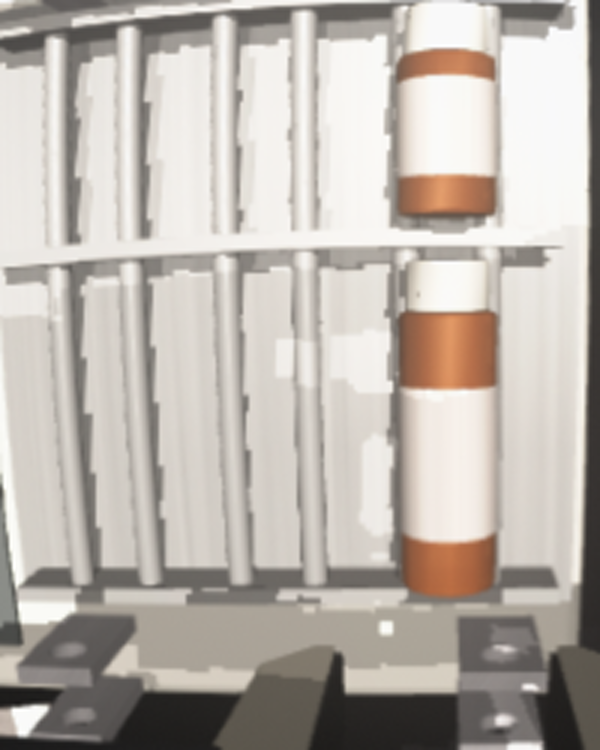

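send_rows(linear=[[-0.01,0.04,0],[-0.025,0.095,0],[-0.038,0.15,0],[-0.05,0.205,0],[-0.063,0.26,0],[-0.078,0.315,0],[-0.092,0.365,0],[-0.0998,0.3946,0.02],[-0.0998,0.3946,0.07],[-0.0998,0.3946,0.12]], turn=[0,0,0,0.3,0.7,0.7,0.7,0.7,0.7,0.7])

```text
t: 20.4
ee_pos: [516.6, -315.3, 77.5]
tool_rot: [3.141, -0.001, 0.051]
force: [0.5, -0.3, 0.3]
grip_width: 0.413
```

send_rows(linear=[[0,0,0.03],[0,0,0.055],[0,0,0.062],[0,0,0.062],[0,0,0.062]], turn=[0,0,0,0,0])

```text
t: 21.02
ee_pos: [516.8, -315.9, 17.9]
tool_rot: [3.141, -0.001, 0.051]
force: [-0.7, 0.3, 0.6]
grip_width: 0.413
```

```bash
python3 - <<'E'
from h import *
s=read_state();print(s['ee_pos'],s['tool_rot'])
f=cam('wrist')
crop(f,200,120,360,380,3,'w12')
E
```

```text
[ 516.75055806 -315.8701512    17.94665094] [ 3.14067047e+00 -1.32307675e-03  5.10252656e-02]
```

View pics/w12.png

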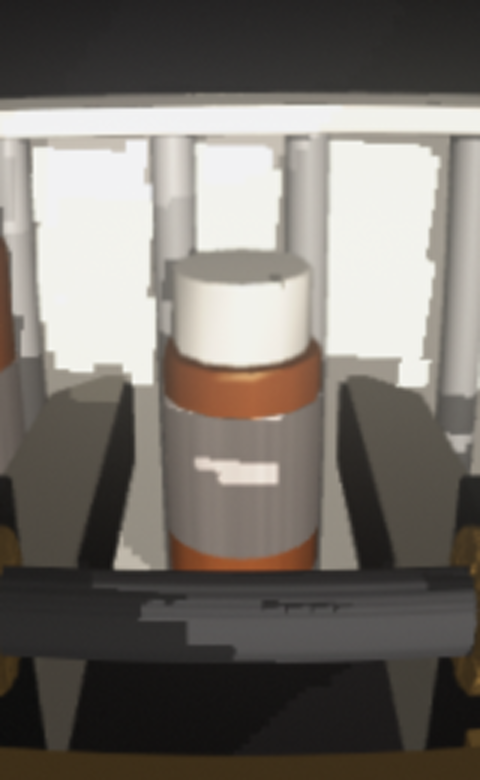

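send_rows(linear=[[0,0,0.001],[0,0,0.001],[0,0,0.001],[0,0,0.001],[0,0,-0.011],[0,0,-0.05],[0,0,-0.1],[0,0,-0.16],[0,0,-0.185],[0,0,-0.185]], turn=[0,0,0,0,0,0,0,0,0,0], grip=15)

```text
t: 22.32
ee_pos: [516.5, -316.1, 204.3]
tool_rot: [3.139, -0.003, 0.051]
force: [0.4, 0.5, -1.3]
grip_width: 0.294
```

```bash
python3 - <<'E'
from h import *
go((530.5,202.5,100),.063)
f=cam('wrist');s=read_state()
go((530.5,202.5,100),.063)
crop(f,200,120,360,380,3,'w13')
E
```

```text
shift mm [  39.9 -517.5  103.2] turn -0.7135659045639814 j6 -0.6419056253624181
shift mm [  40.7 -517.   101.7] turn -0.7087778942230556 j6 -0.6419728769930115
```

View pics/w13.png

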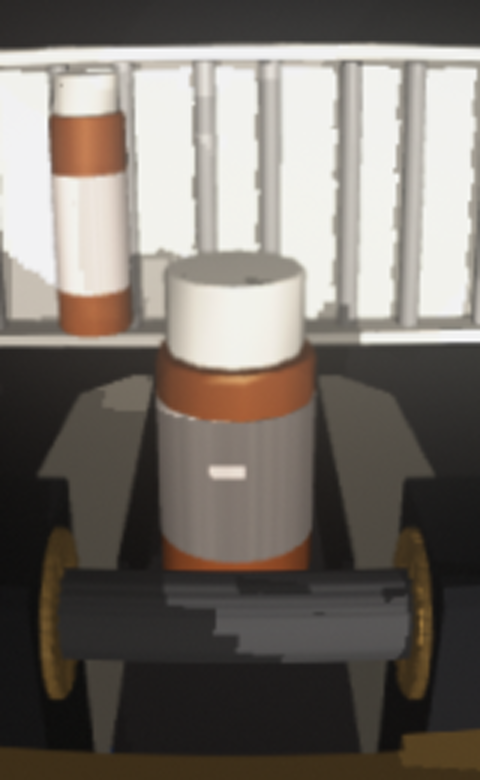

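send_rows(linear=[[0.003,-0.03,0],[0.007,-0.08,0],[0.01,-0.135,0],[0.015,-0.19,0],[0.019,-0.245,0],[0.023,-0.3,0],[0.027,-0.355,0],[0.031,-0.41,0],[0.035,-0.465,0],[0.0396,-0.5142,0]], turn=[0,0,0,0,0,0,0,0,-0.7,-0.7])

```text
t: 23.62
ee_pos: [528.6, 201.5, 199.7]
tool_rot: [3.141, 0.002, 0.064]
force: [0.2, -1.3, -0.8]
grip_width: 0.294
```

send_rows(linear=[[0,0,0.02],[0,0,0.07],[0,0,0.1],[0,0,0.103],[0,0,0.103],[0,0,0.103]], turn=[0,0,0,0,0,0])

```text
t: 24.38
ee_pos: [530.1, 199.7, 100.0]
tool_rot: [-3.141, -0.002, 0.063]
force: [-0.6, 0.5, -0.8]
grip_width: 0.292
```

```bash
python3 - <<'E'
from h import *
s=read_state();print(s['ee_pos'],s['tool_rot'])
f=cam('wrist');s=read_state();print(s['ee_pos'])
crop(f,200,160,360,300,4.5,'w14c')
E
```

```text
[530.10379181 199.72626454  99.96978759] [-3.14121466e+00 -1.65048664e-03  6.26750571e-02]
[530.06639426 199.8222558   99.93634252]
```

View pics/w14c.png

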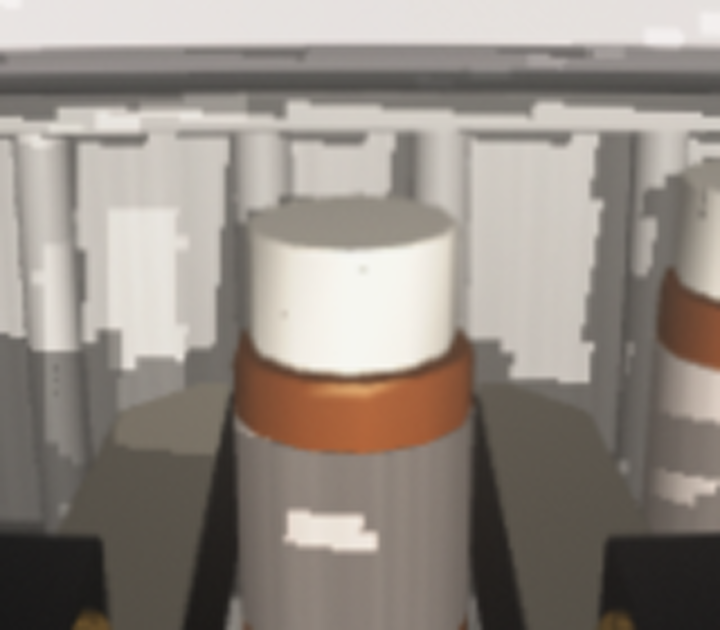

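send_rows(linear=[[0,0.001,0.008],[0,0.001,0.016],[0,0.001,0.02],[0,0.001,0.02],[0,0.001,0.02]], turn=[0,0,0,0,0])

```text
t: 25.05
ee_pos: [529.9, 198.8, 78.9]
tool_rot: [-3.142, -0.001, 0.063]
force: [1.7, -0.8, 4.5]
grip_width: 0.296
```

send_rows(linear=[[0,0,0],[0,0,0],[0,0,0],[0,0,-0.02],[0,0.01,-0.06],[0,0.04,-0.11],[0,0.08,-0.12],[0,0.11,-0.12],[0,0.12,-0.12],[0,0.12,-0.12]], turn=[0,0,0,0,0,0,0,0,0,0], grip=41)

```text
t: 26.3
ee_pos: [537.2, 79.0, 199.3]
tool_rot: [-3.141, -0.0, 0.062]
force: [-0.8, -0.1, -0.5]
grip_width: 0.412
```

```bash
python3 - <<'E'
from h import *
s=read_state();print(s['ee_pos'],s['tool_rot'])
f=cam('wrist')
crop(f,130,30,350,280,3,'w15')
go((462.9,-317.2,17),.05)
E
```

```text
[537.18798332  78.99764587 199.26974601] [-3.14138033e+00 -4.72509738e-04  6.20965529e-02]
shift mm [-99.  391.3 181.9] turn 0.7312937993350216 j6 0.03701531063983857
```

View pics/w15.png

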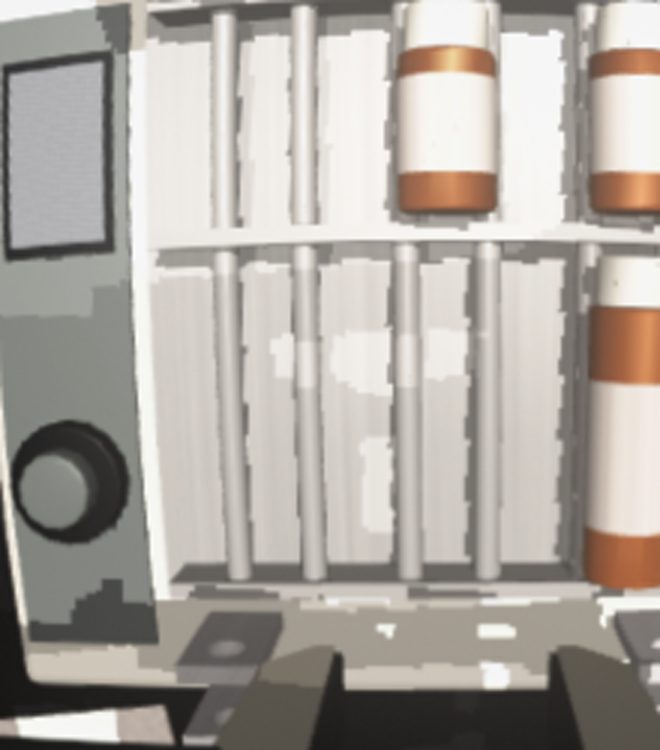

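Good. Next L2.

send_rows(linear=[[-0.01,0.04,0],[-0.025,0.095,0],[-0.038,0.15,0],[-0.05,0.205,0],[-0.063,0.26,0],[-0.078,0.315,0],[-0.092,0.365,0],[-0.099,0.3913,0.02],[-0.099,0.3913,0.07],[-0.099,0.3913,0.12]], turn=[0,0,0,0.3,0.7,0.7,0.7,0.7,0.7,0.7])

```text
t: 27.6
ee_pos: [463.5, -317.2, 77.5]
tool_rot: [3.141, -0.001, 0.051]
force: [0.4, -0.4, -0.3]
grip_width: 0.405
```

send_rows(linear=[[0,0,0.03],[0,0,0.055],[0,0,0.062],[0,0,0.062],[0,0,0.062]], turn=[0,0,0,0,0])

```text
t: 28.22
ee_pos: [463.6, -317.9, 17.9]
tool_rot: [3.141, -0.001, 0.051]
force: [0.6, 0.2, 0.7]
grip_width: 0.409
```

```bash
python3 - <<'E'
from h import *
s=read_state();print(s['ee_pos'],s['tool_rot'])
f=cam('wrist')
crop(f,200,120,360,380,3,'w16')
E
```

```text
[ 463.6096765  -317.87027824   17.87881724] [ 3.14065956e+00 -1.16676583e-03  5.09872589e-02]
```

View pics/w16.png

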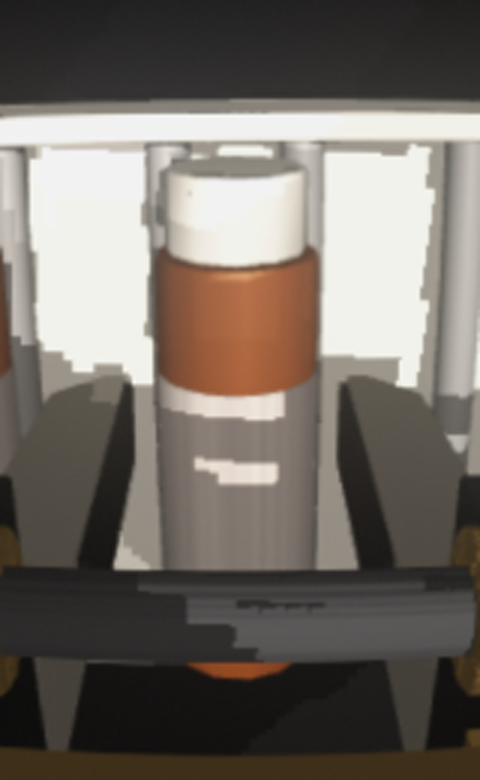

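send_rows(linear=[[0,0,0.001],[0,0,0.001],[0,0,0.001],[0,0,0.001],[0,0,-0.011],[0,0,-0.05],[0,0,-0.1],[0,0,-0.16],[0,0,-0.185],[0,0,-0.185]], turn=[0,0,0,0,0,0,0,0,0,0], grip=15)

```text
t: 29.52
ee_pos: [463.3, -318.1, 204.1]
tool_rot: [3.139, -0.003, 0.051]
force: [0.2, 0.6, -1.5]
grip_width: 0.297
```

```bash
python3 - <<'E'
from h import *
go((536.4,109.3,100),.063)
f=cam('wrist');s=read_state()
go((536.4,109.3,100),.063)
E
```

```text
shift mm [  94.4 -423.4  103.4] turn -0.7106838048478707 j6 -0.6975887110337989
shift mm [  95.  -422.8  101.8] turn -0.7100688921775675 j6 -0.697590912151411
```

send_rows(linear=[[0.008,-0.03,0],[0.02,-0.085,0],[0.032,-0.14,0],[0.045,-0.195,0],[0.057,-0.25,0],[0.068,-0.3,0],[0.08,-0.35,0],[0.09,-0.4,0],[0.0948,-0.423,0],[0.0948,-0.423,0]], turn=[0,0,0,0,0,0,0,0,-0.7,-0.7])

```text
t: 30.82
ee_pos: [535.6, 110.7, 199.6]
tool_rot: [3.141, 0.003, 0.065]
force: [0.8, -0.3, -1.6]
grip_width: 0.294
```

send_rows(linear=[[0,0,0.02],[0,0,0.07],[0,0,0.1],[0,0,0.103],[0,0,0.103],[0,0,0.103]], turn=[0,0,0,0,0,0])

```text
t: 31.58
ee_pos: [536.8, 109.4, 100.0]
tool_rot: [-3.141, -0.002, 0.063]
force: [-0.4, 0.3, -0.5]
grip_width: 0.297
```

```bash
python3 - <<'E'
from h import *
s=read_state();print(s['ee_pos'],s['tool_rot'])
f=cam('wrist');s=read_state();print(s['ee_pos'])
crop(f,200,120,360,380,3,'w17')
E
```

```text
[536.78083723 109.3967487  100.01637676] [-3.14144245e+00 -1.91520536e-03  6.26248428e-02]
[536.74045611 109.47544943  99.9402645 ]
```

View pics/w17.png

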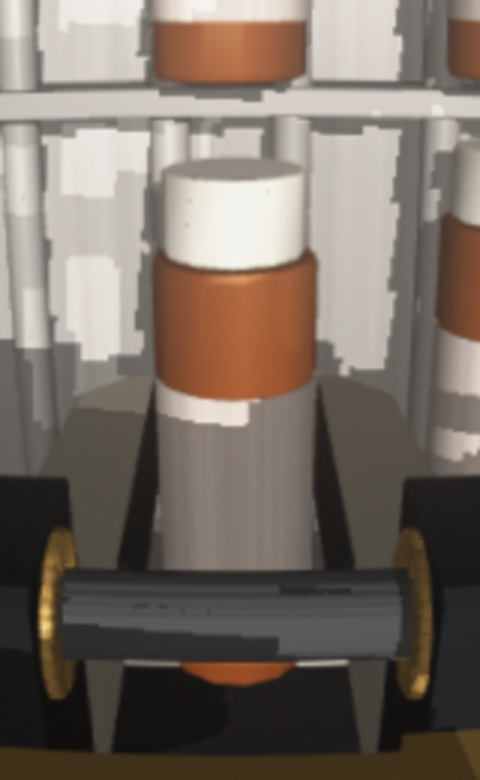

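send_rows(linear=[[-0.0005,0,0.008],[-0.0005,0,0.016],[-0.0005,0,0.02],[-0.0005,0,0.02],[-0.0005,0,0.02]], turn=[0,0,0,0,0])

```text
t: 32.25
ee_pos: [535.9, 109.6, 78.8]
tool_rot: [-3.142, -0.001, 0.063]
force: [1.6, -0.7, 4.0]
grip_width: 0.294
```

send_rows(linear=[[0,0,0],[0,0,0],[0,0,0],[0,0,-0.02],[0,0.01,-0.06],[0,0.02,-0.11],[0,0.03,-0.12],[0,0.03,-0.12],[0,0.03,-0.12]], turn=[0,0,0,0,0,0,0,0,0], grip=41)

```text
t: 33.38
ee_pos: [537.1, 79.7, 197.4]
tool_rot: [-3.142, 0.002, 0.063]
force: [0.6, 0.1, -1.1]
grip_width: 0.415
```

```bash
python3 - <<'E'
from h import *
s=read_state();print(s['ee_pos'],s['tool_rot'])
f=cam('wrist')
crop(f,130,30,350,280,3,'w18')
go((408.9,-320.3,17),.05)
E
```

```text
[537.11296428  79.67988745 197.44587378] [-3.14156165e+00  1.68202854e-03  6.27675886e-02]
shift mm [-152.8  391.2  180.6] turn 0.7478602445812357 j6 0.03740083813620453
```

View pics/w18.png

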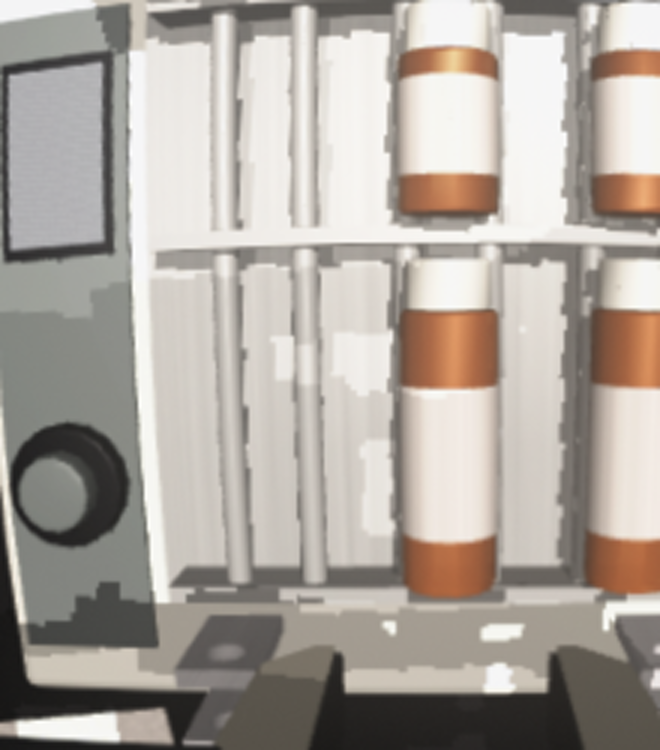

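send_rows(linear=[[-0.015,0.035,0],[-0.035,0.09,0],[-0.055,0.142,0],[-0.076,0.195,0],[-0.097,0.248,0],[-0.118,0.302,0],[-0.14,0.355,0],[-0.1528,0.3912,0.02],[-0.1528,0.3912,0.07],[-0.1528,0.3912,0.12]], turn=[0,0,0,0.3,0.7,0.7,0.7,0.7,0.7,0.7])

```text
t: 34.67
ee_pos: [409.2, -320.4, 76.3]
tool_rot: [-3.141, 0.001, 0.05]
force: [1.0, -0.0, -0.1]
grip_width: 0.409
```

send_rows(linear=[[0,0,0.03],[0,0,0.055],[0,0,0.062],[0,0,0.062],[0,0,0.062]], turn=[0,0,0,0,0])

```text
t: 35.3
ee_pos: [410.1, -320.7, 17.6]
tool_rot: [3.141, -0.001, 0.051]
force: [-0.7, 0.1, -0.1]
grip_width: 0.408
```

```bash
python3 - <<'E'
from h import *
s=read_state();print(s['ee_pos'],s['tool_rot'])
f=cam('wrist')
crop(f,200,120,360,380,3,'w19')
E
```

```text
[ 410.11673818 -320.70313145   17.63691157] [ 3.14076894e+00 -8.61923823e-04  5.08415436e-02]
```

View pics/w19.png

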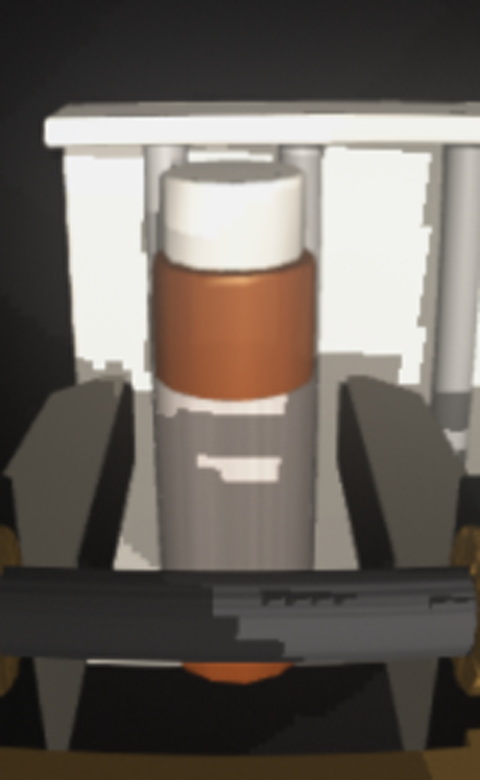

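send_rows(linear=[[0,0,0.001],[0,0,0.001],[0,0,0.001],[0,0,0.001],[0,0,-0.011],[0,0,-0.05],[0,0,-0.1],[0,0,-0.16],[0,0,-0.185],[0,0,-0.185]], turn=[0,0,0,0,0,0,0,0,0,0], grip=15)

```text
t: 36.6
ee_pos: [409.9, -320.8, 203.9]
tool_rot: [3.139, -0.002, 0.051]
force: [0.1, -0.7, -0.9]
grip_width: 0.299
```

```bash
python3 - <<'E'
from h import *
go((482,107.2,100),.063)
f=cam('wrist');s=read_state()
go((482,107.2,100),.063)
E
```

```text
shift mm [  93.4 -424.   103.1] turn -0.7091531111441943 j6 -0.7635294608758965
shift mm [  94.  -423.5  101.6] turn -0.7072578937199121 j6 -0.7635604833092896
```

send_rows(linear=[[0.008,-0.03,0],[0.02,-0.085,0],[0.032,-0.14,0],[0.045,-0.195,0],[0.057,-0.25,0],[0.068,-0.3,0],[0.08,-0.35,0],[0.09,-0.4,0],[0.0938,-0.4237,0],[0.0938,-0.4237,0]], turn=[0,0,0,0,0,0,0,0,-0.7,-0.7])

```text
t: 37.9
ee_pos: [481.2, 108.6, 199.6]
tool_rot: [3.141, 0.003, 0.065]
force: [0.2, -0.4, -0.9]
grip_width: 0.296
```

send_rows(linear=[[0,0,0.02],[0,0,0.07],[0,0,0.1],[0,0,0.103],[0,0,0.103],[0,0,0.103]], turn=[0,0,0,0,0,0])

```text
t: 38.65
ee_pos: [482.5, 107.3, 99.9]
tool_rot: [-3.141, -0.002, 0.063]
force: [-0.6, -0.1, -0.6]
grip_width: 0.296
```

```bash
python3 - <<'E'
from h import *
s=read_state();print(s['ee_pos'],s['tool_rot'])
f=cam('wrist');s=read_state();print(s['ee_pos'])
crop(f,200,120,360,380,3,'w20')
E
```

```text
[482.45563732 107.28485891  99.92312314] [-3.14144254e+00 -1.79970188e-03  6.25177778e-02]
[482.43185588 107.38785279  99.86079984]
```

View pics/w20.png

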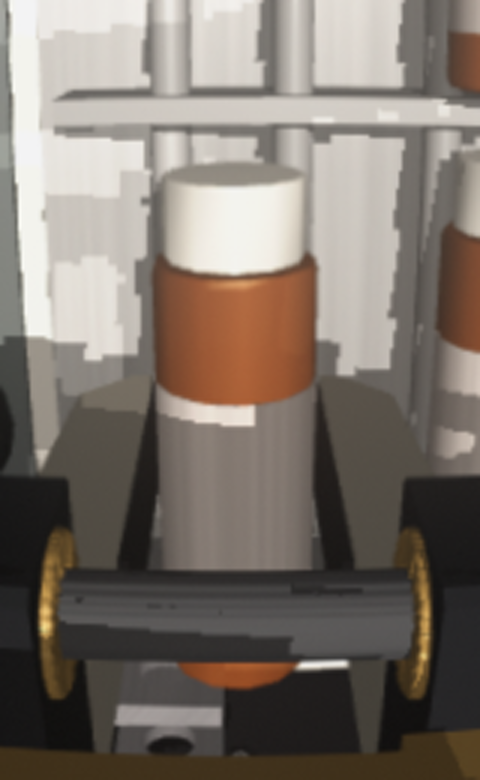

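send_rows(linear=[[-0.0005,0.001,0.008],[-0.0005,0.001,0.016],[-0.0005,0.001,0.02],[-0.0005,0.001,0.02],[-0.0005,0.001,0.02]], turn=[0,0,0,0,0])

```text
t: 39.33
ee_pos: [481.9, 106.5, 78.8]
tool_rot: [3.142, -0.001, 0.063]
force: [5.4, -1.2, 0.8]
grip_width: 0.294
```

send_rows(linear=[[0,0,0],[0,0,0],[0,0,0],[0,0,-0.02],[0,0.01,-0.06],[0,0.02,-0.11],[0,0.03,-0.12],[0,0.03,-0.12],[0,0.03,-0.12]], turn=[0,0,0,0,0,0,0,0,0], grip=41)

```text
t: 40.45
ee_pos: [482.9, 76.6, 197.5]
tool_rot: [-3.142, 0.002, 0.063]
force: [-0.0, -0.5, -0.5]
grip_width: 0.414
```

```bash
python3 - <<'E'
from h import *
s=read_state();print(s['ee_pos'],s['tool_rot'])
f=cam('wrist')
cv2.imwrite('pics/w21.png',cv2.resize(f['img'],(800,600)))
crop(f,150,30,430,280,2.8,'w21')
f=cam('top');crop(f,70,130,370,285,2.6,'t21')
f=cam('scene');crop(f,220,80,350,250,3.5,'s21')
E
```

```text
[482.8803705   76.62494859 197.49540631] [-3.14154490e+00  1.69947282e-03  6.28844640e-02]
```

View pics/w21.png

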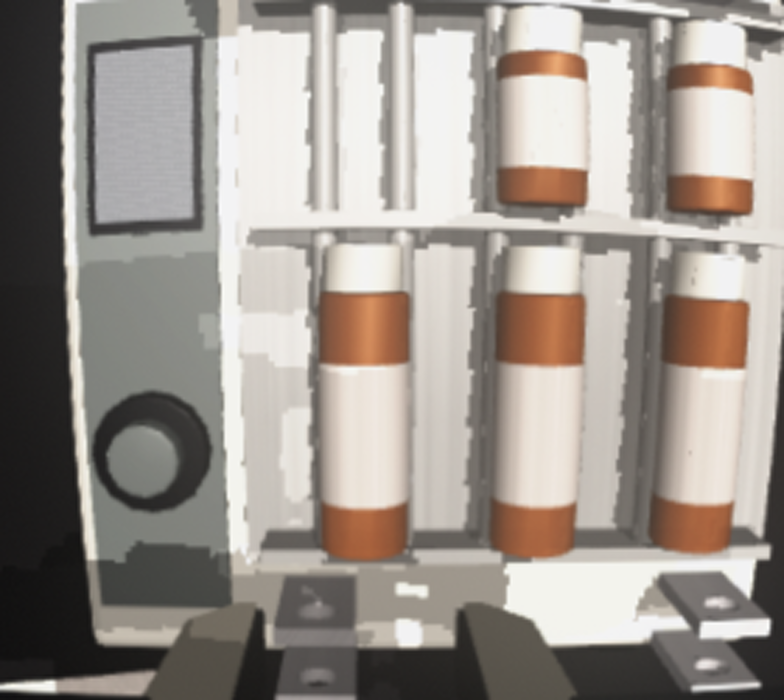

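View pics/t21.png

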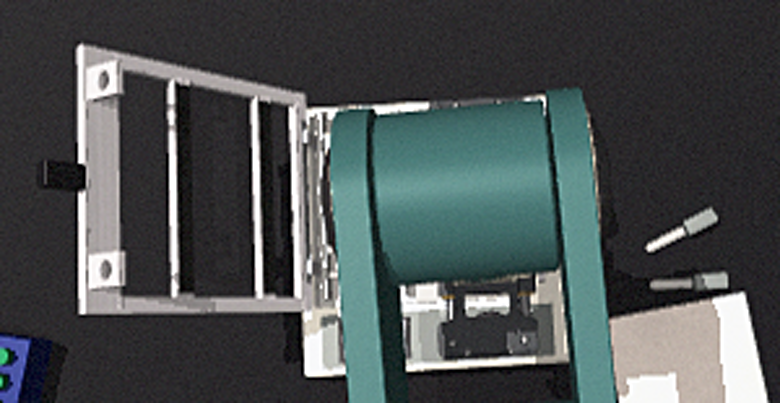

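View pics/s21.png

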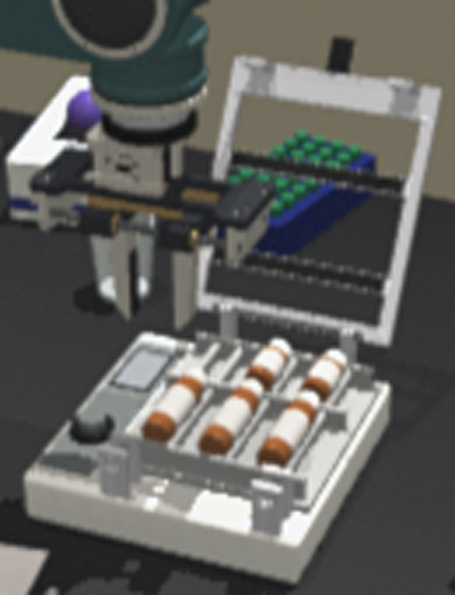

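```bash
cat >> h.py <<'E'
Q=(533.6,147.0,.0628)
E
python3 - <<'E'
from h import *
p=loc(Q,(0,300,400));go(p,.0628);
p=loc(Q,(0,290,305));go(p,.0628); print(p)
h=10
def wp(a):
    S,C=np.sin(a),np.cos(a)
    if a>1.57: return 103-267*C+5*S+h, 109+245*S
    r=245+ (1.57-a)*4
    return 103-r*C+5*S+h,109+r*S+5*C
for a in np.arange(2.15,-.01,-.1): print(round(a,2),np.round(wp(a),0))
E
```

```text
shift mm [  54.8 -366.9 -202.5] turn 0.027758652303458878 j6 0.04208752647651298
shift mm [  54.9 -356.9 -107.5] turn 0.027758652303458878 j6 0.04208752647651298
[515.39996851 436.42833112 305.        ]
2.15 [263. 314.]
2.05 [241. 326.]
1.95 [216. 337.]
1.85 [191. 345.]
1.75 [166. 350.]
1.65 [139. 353.]
1.55 [113. 354.]
1.45 [ 88. 353.]
1.35 [ 64. 350.]
1.25 [ 40. 344.]
1.15 [ 17. 336.]
1.05 [ -6. 326.]
0.95 [-27. 313.]
0.85 [-47. 299.]
0.75 [-65. 282.]
0.65 [-82. 263.]
0.55 [-97. 243.]
0.45 [-109.  222.]
0.35 [-120.  199.]
0.25 [-128.  176.]
0.15 [-134.  151.]
0.05 [-138.  127.]
```

send_rows(linear=[[0,0,-0.05],[0.01,0,-0.11],[0.02,-0.02,-0.17],[0.03,-0.06,-0.21],[0.04,-0.12,-0.22],[0.05,-0.18,-0.22],[0.0548,-0.24,-0.22],[0.0548,-0.3,-0.22],[0.0548,-0.355,-0.22],[0.0548,-0.38,-0.22]], turn=[0,0,0,0,0,0,0,0,0,0], grip=0)

```text
t: 41.85
ee_pos: [513.4, 462.2, 416.7]
tool_rot: [3.14, 0.002, 0.065]
force: [0.4, 0.5, -0.3]
grip_width: 0.008
```

```bash
python3 - <<'E'
from h import *
s=read_state();print(s['ee_pos'],s['tool_rot'],s['force'])
f=cam('wrist')
cv2.imwrite('pics/w22.png',cv2.resize(f['img'],(800,600)))
f=cam('scene');crop(f,200,20,380,200,3.3,'s22')
go(loc(Q,(0,290,305)),.0628)
E
```

```text
[513.35606093 462.22988208 416.71687363] [3.14031272e+00 2.15105787e-03 6.52508068e-02] [ 0.36942401  0.48874276 -0.27264063]
shift mm [  0.5  25.3 111.5] turn 0.16590545873138215 j6 0.629816580789677
```

View pics/w22.png

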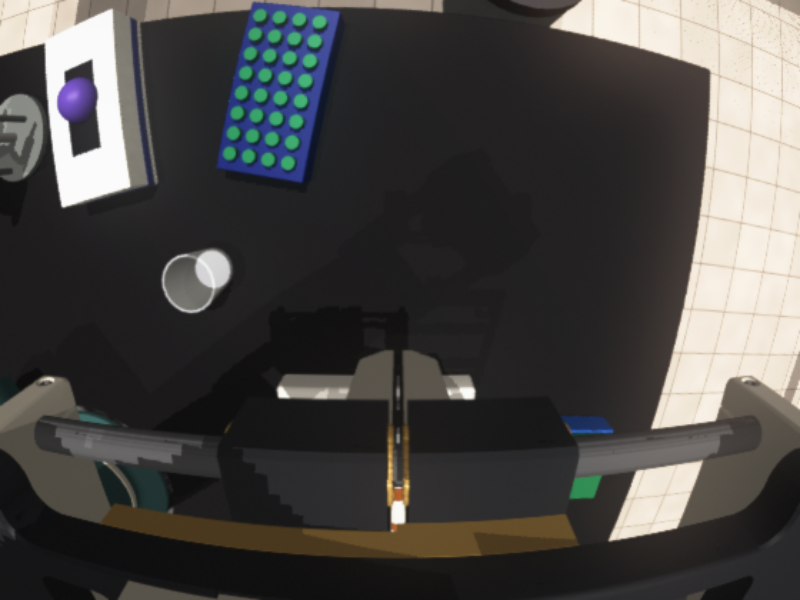

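View pics/s22.png

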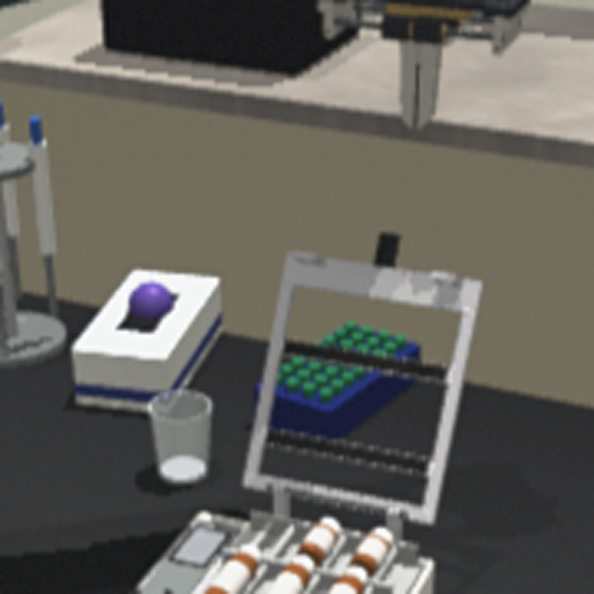

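send_rows(linear=[[0,0.0,0.04],[0,0.0,0.085],[0,0.005,0.106],[0,0.02,0.106],[0,0.035,0.106],[0,0.0525,0.103],[0,0.063,0.097],[0,0.0745,0.091],[0,0.0745,0.091]], turn=[0,0,0,0,0,0,0,0,0])

```text
t: 43.08
ee_pos: [519.0, 384.1, 328.8]
tool_rot: [-3.141, -0.001, 0.062]
force: [-0.1, 0.6, -0.6]
grip_width: 0.003
```

```bash
python3 - <<'E'
from h import *
s=read_state();print(s['ee_pos'],s['tool_rot'],s['force'])
f=cam('top');crop(f,60,130,300,285,3.2,'t23')
f=cam('scene');crop(f,200,20,380,200,3.3,'s23')
E
```

```text
[519.03314694 384.12807851 328.81127406] [-3.14117130e+00 -1.18199109e-03  6.21554006e-02] [-0.07788249  0.64189004 -0.56733696]
```

View pics/s23.png

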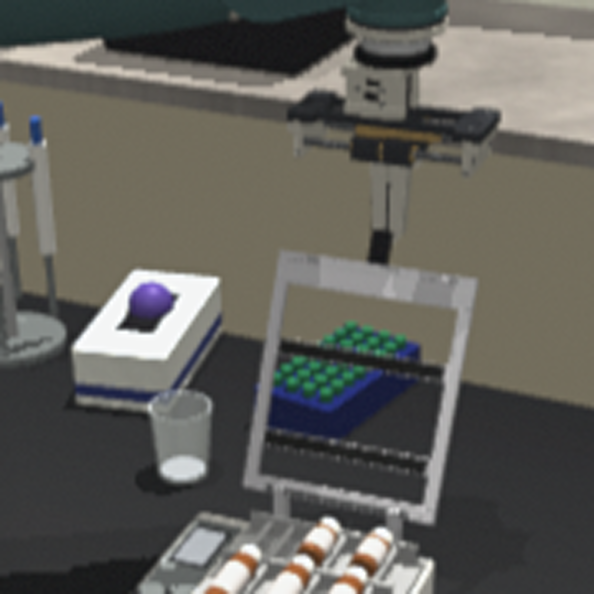

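View pics/t23.png

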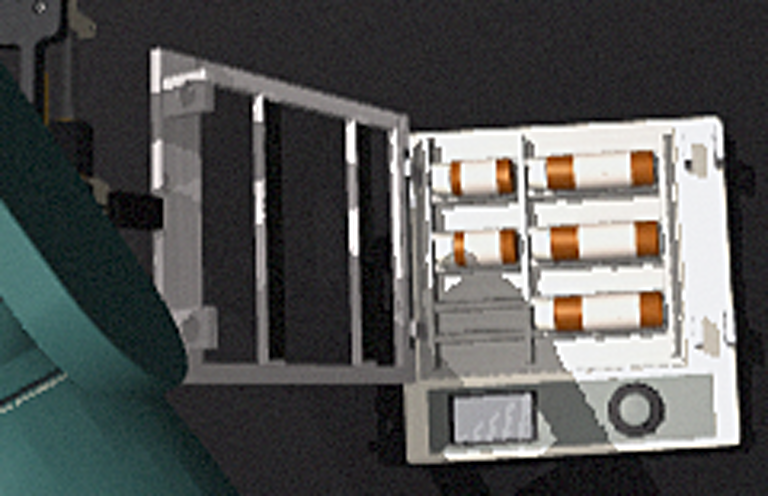

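send_rows(linear=[[0,0.024,-0.01],[0,0.049,-0.018],[0,0.074,-0.023],[0,0.101,-0.026],[0,0.127,-0.027],[0,0.152,-0.026],[0,0.176,-0.023],[0,0.2,-0.017],[0,0.2,-0.017]], turn=[0,0,0,0,0,0,0,0,0])

```text
t: 44.3
ee_pos: [531.3, 183.1, 344.5]
tool_rot: [3.141, 0.0, 0.06]
force: [0.3, 0.2, -0.3]
grip_width: 0.009
```

```bash
python3 - <<'E'
from h import *
s=read_state();print(s['ee_pos'],s['tool_rot'],s['force'])
f=cam('scene');crop(f,200,20,380,200,3.3,'s24')
f=cam('wrist')
cv2.imwrite('pics/w24.png',cv2.resize(f['img'],(800,600)))
E
```

```text
[531.27089254 183.14210303 344.46104909] [3.14105748e+00 3.63373636e-04 6.04623297e-02] [ 0.33897146  0.20166393 -0.31092412]
```

View pics/s24.png

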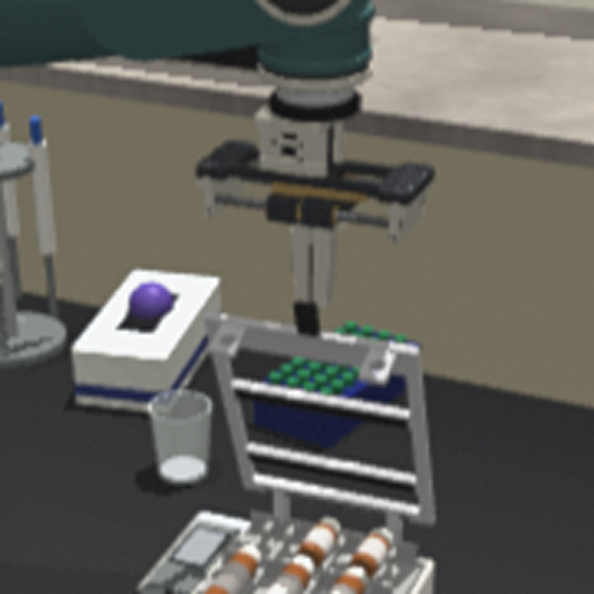

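View pics/w24.png

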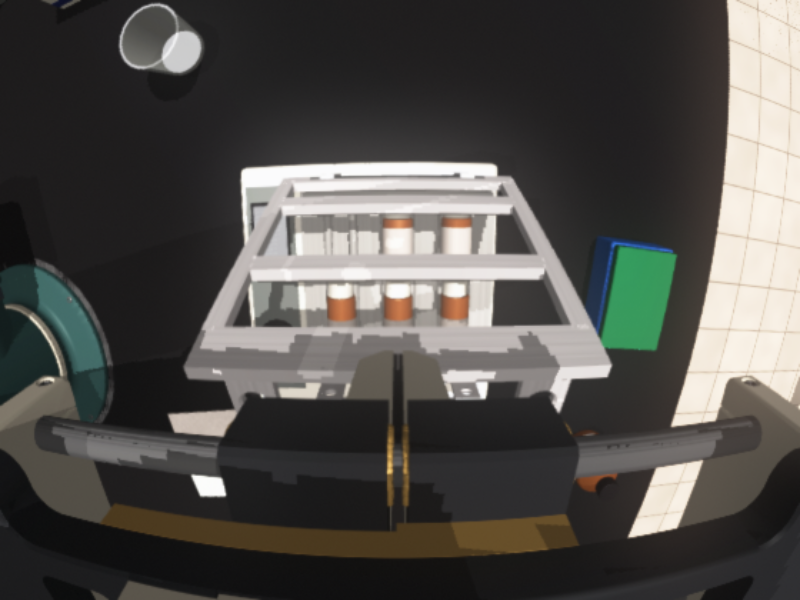

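send_rows(linear=[[0,0.021,0.008],[0,0.044,0.018],[0,0.065,0.031],[0,0.085,0.045],[0,0.103,0.062],[0,0.12,0.081],[0,0.135,0.101],[0,0.147,0.122],[0,0.158,0.145],[0,0.158,0.145]], turn=[0,0,0,0,0,0,0,0,0,0])

```text
t: 45.65
ee_pos: [540.6, 26.9, 197.3]
tool_rot: [-3.141, 0.003, 0.062]
force: [0.4, 0.6, -0.1]
grip_width: 0.003
```

```bash
python3 - <<'E'
from h import *
s=read_state();print(s['ee_pos'],s['tool_rot'],s['force'])
f=cam('scene');crop(f,200,80,380,260,3.3,'s25')
f=cam('wrist')
cv2.imwrite('pics/w25.png',cv2.resize(f['img'],(800,600)))
E
```

```text
[540.61862046  26.87418654 197.33892459] [-3.14149629  0.00314838  0.06209269] [ 0.44908988  0.56066169 -0.10997189]
```

View pics/s25.png

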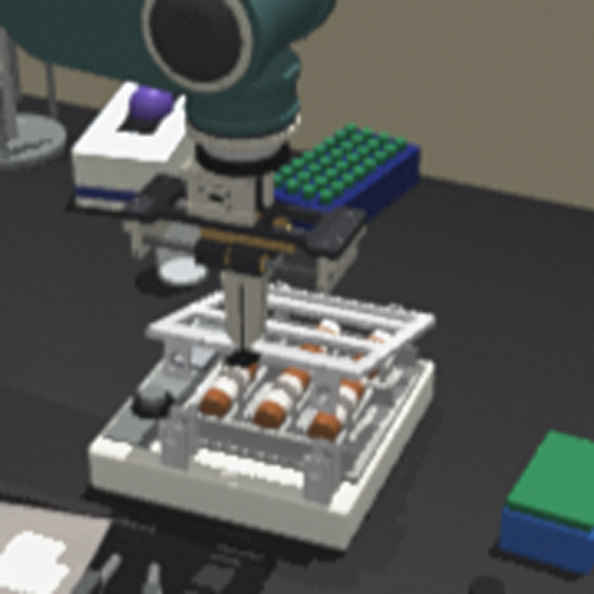

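send_rows(linear=[[0,0.0085,0.021],[0,0.0185,0.046],[0,0.0255,0.066],[0,0.0285,0.076],[0,0.0285,0.081],[0,0.0285,0.084],[0,0.0285,0.084]], turn=[0,0,0,0,0,0,0])

```text
t: 46.62
ee_pos: [543.3, -0.7, 116.0]
tool_rot: [3.142, -0.001, 0.063]
force: [0.5, -0.5, 0.5]
grip_width: 0.007
```

```bash
python3 - <<'E'
from h import *
s=read_state();print(s['ee_pos'],s['tool_rot'],s['force'])
f=cam('scene');crop(f,200,80,380,260,3.3,'s26')
f=cam('wrist')
cv2.imwrite('pics/w26.png',cv2.resize(f['img'],(800,600)))
E
```

```text
[543.27193445  -0.72582568 115.98824834] [ 3.14156213e+00 -5.01813799e-04  6.31718845e-02] [ 0.49481635 -0.5303446   0.48216014]
```

View pics/s26.png

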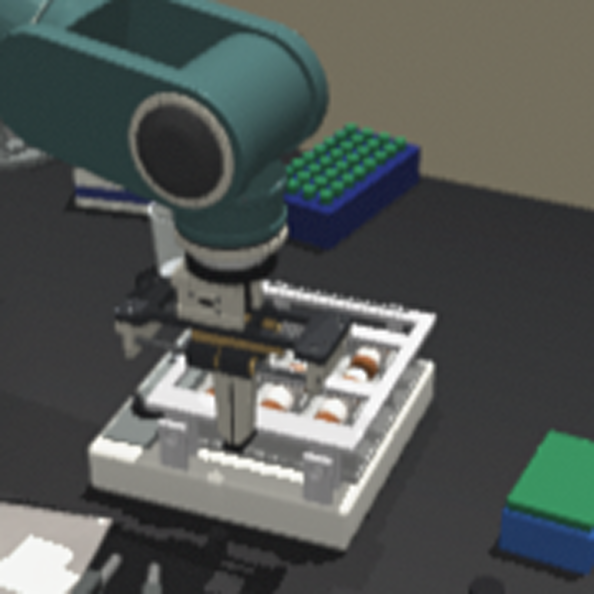

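View pics/w26.png

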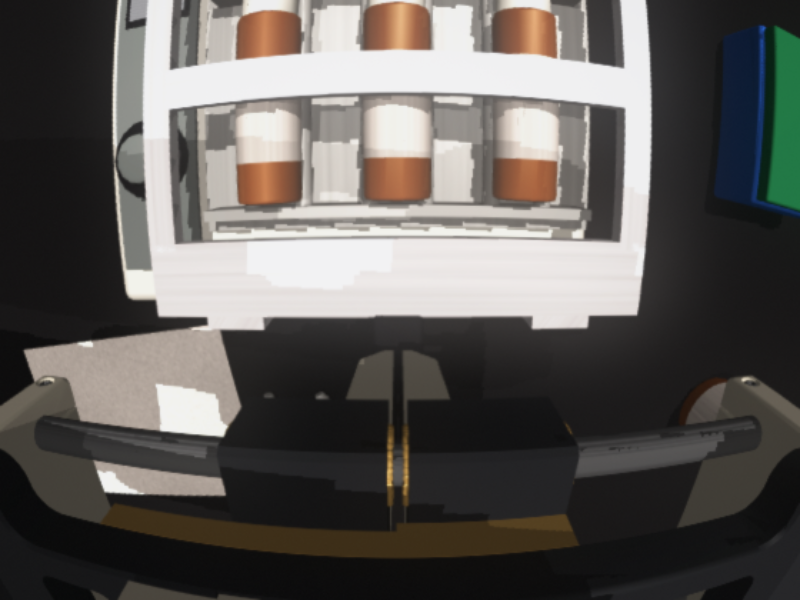

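send_rows(linear=[[0,0,0.001],[0,0,0.002],[0,0,0.002]], turn=[0,0,0])

```text
t: 47.1
ee_pos: [543.3, -0.8, 114.2]
tool_rot: [-3.142, -0.001, 0.063]
force: [-0.8, 0.6, 5.1]
grip_width: 0.004
```

send_rows(linear=[[0,0,0.001],[0,0,0.002],[0,0,0.002]], turn=[0,0,0])

```text
t: 47.48
ee_pos: [543.4, -0.9, 114.0]
tool_rot: [3.142, -0.001, 0.063]
force: [-11.3, 0.7, 22.5]
grip_width: 0.007
```

send_rows(linear=[[0,0,-0.03],[0,0.02,-0.08],[0,0.06,-0.12],[0,0.1,-0.13],[0,0.13,-0.13],[0,0.14,-0.13],[0,0.14,-0.13],[0,0.14,-0.13]], turn=[0,0,0,0,0,0,0,0], grip=40)

```text
t: 48.48
ee_pos: [551.9, -139.8, 241.5]
tool_rot: [-3.141, 0.0, 0.064]
force: [-0.4, -0.1, 0.2]
grip_width: 0.405
```

```bash
python3 - <<'E'
from h import *
s=read_state();print(s['ee_pos'],s['tool_rot'],s['force'])
f=cam('wrist')
cv2.imwrite('pics/w27.png',cv2.resize(f['img'],(800,600)))
f=cam('top');crop(f,180,150,380,285,3.8,'t27')
E
```

```text
[ 551.92733444 -139.75934597  241.54579957] [-3.14133333e+00  1.11202207e-04  6.36695126e-02] [-0.35814954 -0.12709554  0.2057628 ]
```

View pics/w27.png

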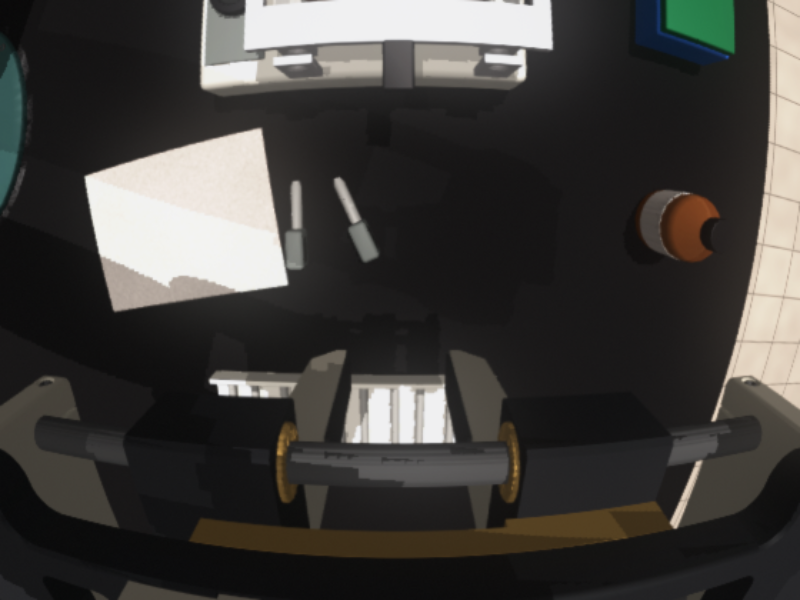

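View pics/t27.png

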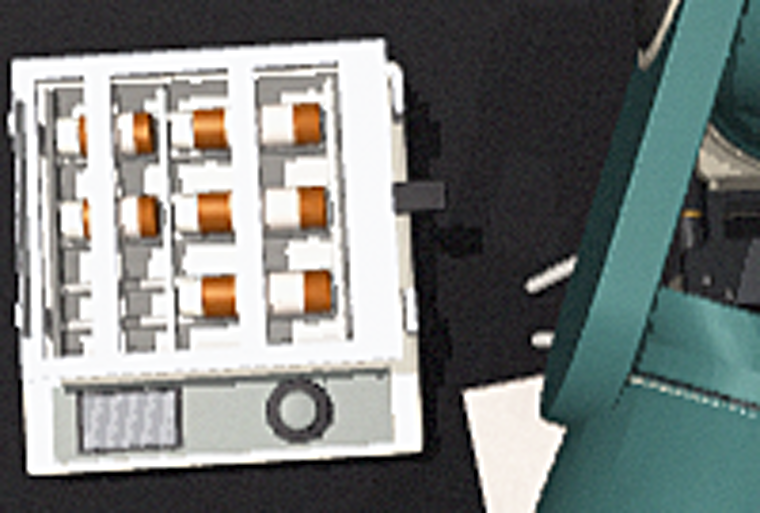

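```bash
python3 - <<'E'
from h import *
f=cam('wrist');crop(f,180,110,290,200,7,'w27c')
E
```

```text
(no output)
```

View pics/w27c.png

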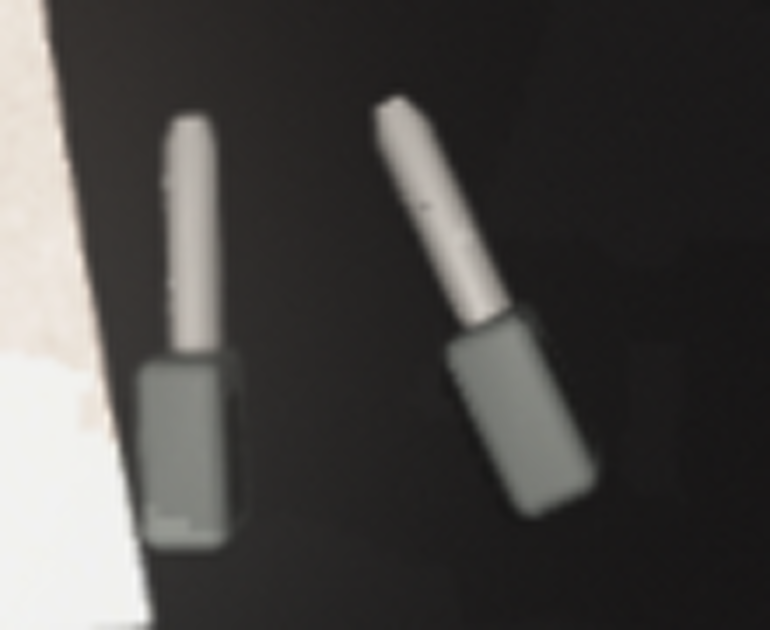

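```bash
python3 - <<'E'
from h import *
np.set_printoptions(precision=1,suppress=True)
f=cam('wrist');k=lambda u,v:(u/7+180,v/7+110)
for n,c,t in [('A',[(139,362),(222,358),(230,545),(148,548)],(190,115)),('B',[(449,350),(525,318),(597,478),(533,515)],(392,99))]:
    P=np.array([onz(f,k(*u),24) for u in c]);T=onz(f,k(*t),5)
    m=P.mean(0);fr=P[:2].mean(0);bk=P[2:].mean(0)
    print(n,'mid',m,'front',fr,'back',bk,'tip',T,'yaw blk',np.degrees(np.arctan2(*(fr-bk)[[1,0]])),'yaw tip-mid',np.degrees(np.arctan2(*(T-m)[[1,0]])), np.linalg.norm((T-m)[:2]),np.linalg.norm((fr-bk)[:2]))
s=read_state();print(np.degrees(s['tool_rot'][2]))
E
```

```text
A mid [ 463.  -134.1   24. ] front [ 461.9 -117.6   24. ] back [ 464.1 -150.5   24. ] tip [458.1 -76.    5. ] yaw blk 93.691310272603 yaw tip-mid 94.79062898881452 58.2589046939283 32.932964608492846
B mid [ 522.3 -124.2   24. ] front [ 514.9 -110.6   24. ] back [ 529.6 -137.9   24. ] tip [494.4 -71.9   5. ] yaw blk 118.36631847987366 yaw tip-mid 118.03369404461432 59.28303286815165 31.025472163465608
3.6573975556980804
```

```bash
python3 - <<'E'
from h import *
go((463,-134.6,4),np.radians(4.0))
E
```

```text
shift mm [-88.4 -11.  237.7] turn -0.34260244430192516 j6 -0.35701825631245104
```

send_rows(linear=[[-0.03,-0.004,0.02],[-0.065,-0.008,0.06],[-0.0884,-0.011,0.11],[-0.0884,-0.011,0.16],[-0.0884,-0.011,0.195],[-0.0884,-0.011,0.21],[-0.0884,-0.011,0.21],[-0.0884,-0.011,0.21]], turn=[0,-0.3,-0.3,-0.3,-0.3,-0.3,-0.3,-0.3], grip=36)

```text
t: 49.68
ee_pos: [463.8, -135.4, 33.2]
tool_rot: [3.141, -0.002, 0.068]
force: [0.9, -0.1, 0.2]
grip_width: 0.36
```

```bash
python3 - <<'E'
from h import *
s=read_state();print(s['ee_pos'],s['tool_rot'],s['force'])
f=cam('wrist');crop(f,180,100,380,390,2.5,'w28')
go((463,-134.6,4),np.radians(4.0))
E
```

```text
[ 463.83134788 -135.39453426   33.18587055] [ 3.14086954e+00 -1.71782670e-03  6.83351071e-02] [ 0.89010721 -0.11174225  0.16366191]
shift mm [-0.9 -0.9 29.2] turn -0.0883886865554312 j6 -0.405158729453303
```

View pics/w28.png

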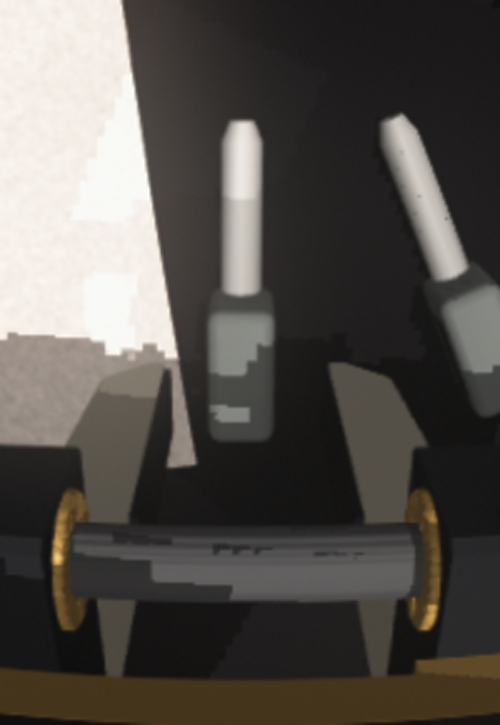

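send_rows(linear=[[-0.001,0,0.015],[-0.001,0,0.026],[-0.001,0,0.029],[-0.001,0,0.029],[-0.001,0,0.029]], turn=[0,0,0,0,0])

```text
t: 50.35
ee_pos: [462.2, -135.3, 3.0]
tool_rot: [3.141, -0.0, 0.068]
force: [-0.3, -0.6, -0.1]
grip_width: 0.358
```

```bash
python3 - <<'E'
from h import *
s=read_state();print(s['ee_pos'],s['tool_rot'],s['force'])
f=cam('wrist');crop(f,180,100,380,390,2.5,'w29')
E
```

```text
[ 462.22843904 -135.33152877    2.96123589] [ 3.14144095e+00 -3.97992850e-04  6.82044212e-02] [-0.34116803 -0.60814794 -0.05607385]
```

View pics/w29.png

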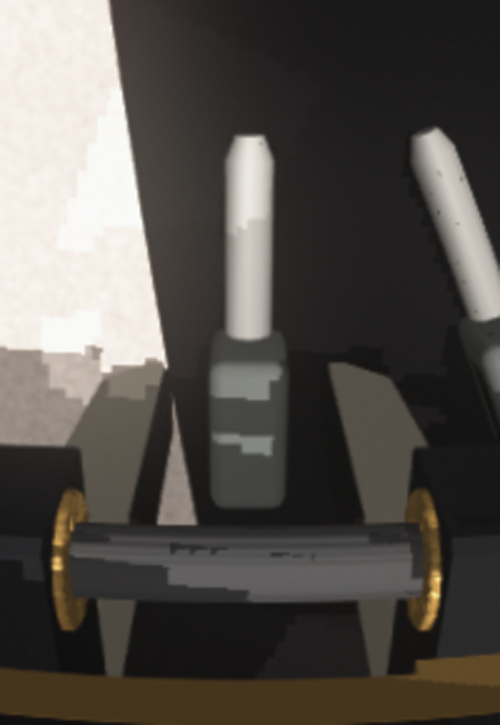

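```bash
python3 - <<'E'
from h import *
np.set_printoptions(precision=1,suppress=True)
f=cam('wrist');s=read_state();p=s['ee_pos']
for dy in (-17,-8,0,8,17): print(dy,(proj(f,[p[0],p[1]+dy,24])-[180,100])*2.5)
E
```

```text
-17 [[245.1 517.7]]
-8 [[248.1 481.4]]
0 [[250.9 447.4]]
8 [[253.8 411.8]]
17 [[257.2 369.9]]
```

send_rows(linear=[[0,0,0],[0,0,0],[0,0,0],[0,0,0],[0,0,0],[0,0,-0.02],[0,0,-0.06],[0,0,-0.1],[0,0,-0.12],[0,0,-0.12]], turn=[0,0,0,0,0,0,0,0,0,0], grip=5, squeeze=40)

```text
t: 51.7
ee_pos: [462.4, -135.4, 123.2]
tool_rot: [3.141, -0.002, 0.068]
force: [-0.2, 0.5, -0.6]
grip_width: 0.169
```

```bash
python3 - <<'E'
from h import *
s=read_state();print(s['ee_pos'],s['tool_rot'],s['force'])
f=cam('wrist');cv2.imwrite('pics/w30.png',cv2.resize(f['img'],(800,600)))
go(loc(Q,(-70,-225,125)),.0628)
E
```

```text
[ 462.42840121 -135.43006663  123.19019082] [ 3.14094488e+00 -1.50713465e-03  6.81598053e-02] [-0.1717854   0.49834293 -0.60389914]
shift mm [ 19.6 -52.1  -3.2] turn 0.30730949852899714 j6 -0.4059994141585576
```

View pics/w30.png

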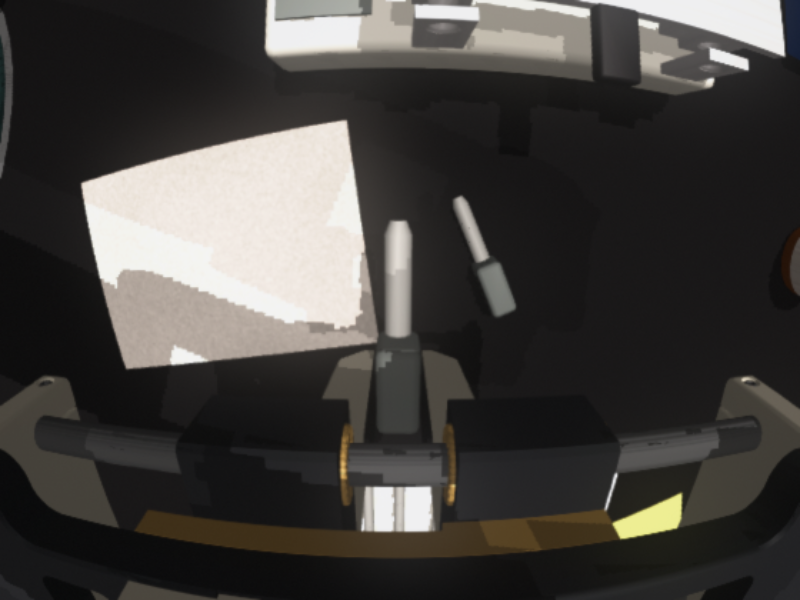

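```bash
python3 - <<'E'
from h import *
go(loc(Q,(-70,-211,85)),.0628)
E
```

```text
shift mm [ 19.7 -66.1  36.8] turn 0.30730949852899714 j6 -0.4059994141585576
```

send_rows(linear=[[0.008,-0.02,0],[0.015,-0.045,0.0],[0.0197,-0.06,0.01],[0.0197,-0.064,0.03],[0.0197,-0.066,0.038],[0.0197,-0.066,0.038],[0.0197,-0.066,0.038],[0.0197,-0.066,0.038]], turn=[0,0.3,0.3,0.3,0.3,0.3,0.3,0.3])

```text
t: 52.75
ee_pos: [477.4, -68.4, 85.2]
tool_rot: [3.141, -0.001, 0.063]
force: [-0.3, -0.8, 0.0]
grip_width: 0.169
```

```bash
python3 - <<'E'
from h import *
s=read_state();print(s['ee_pos'],s['tool_rot'],s['force'])
f=cam('wrist');crop(f,170,60,390,320,2.7,'w31')
f=cam('scene');crop(f,210,170,310,260,7,'s31')
f=cam('top');crop(f,240,200,340,280,7,'t31')
E
```

```text
[477.41264933 -68.41902506  85.19383282] [ 3.14136812e+00 -8.43209952e-04  6.25138142e-02] [-0.30456118 -0.76501188  0.0309049 ]
```

View pics/w31.png

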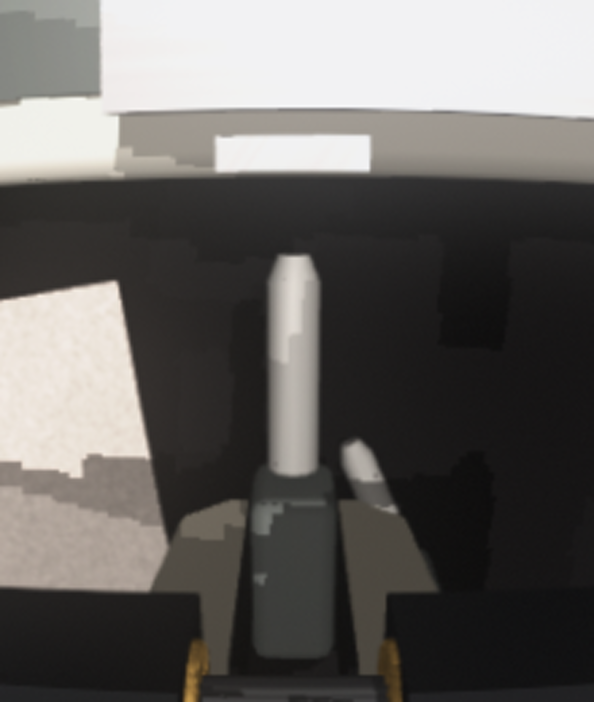

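View pics/s31.png

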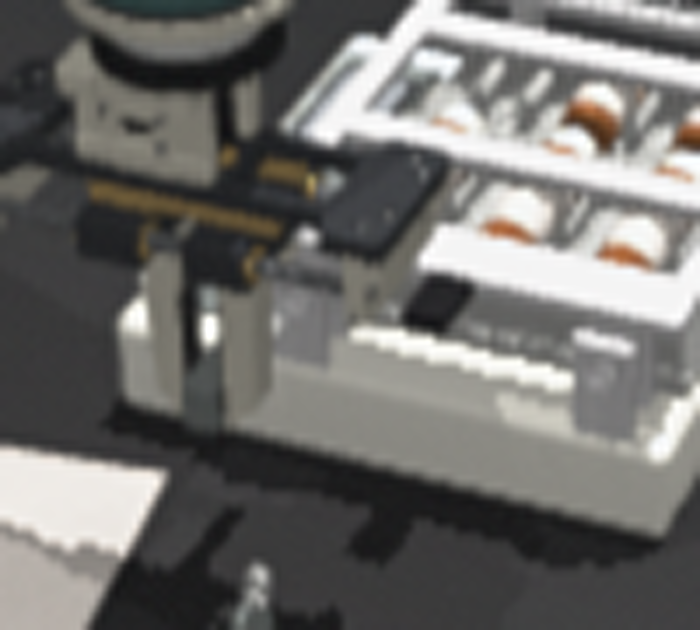

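```bash
python3 - <<'E'
from h import *
np.set_printoptions(precision=1,suppress=True)
f=cam('wrist');s=read_state();k=lambda u,v:(u/2.7+170,v/2.7+60)
a=onz(f,k(215,172),101);b=onz(f,k(371,171),101);t=onz(f,k(294,255),87.2);sh=onz(f,k(295,472),92)
q=[onz(f,k(252,495),106.2),onz(f,k(337,495),106.2),onz(f,k(252,655),106.2),onz(f,k(333,655),106.2)]
print(a,b,(a+b)/2,'w',np.linalg.norm(a-b),t,sh);print(q)
M=rot(s)
for p in (a,b,(a+b)/2,t,*q): print((M.T@(p-s['ee_pos'])))
E
```

```text
[458.4   6.2 101. ] [484.7   8.1 101. ] [471.6   7.1 101. ] w 26.358428225574524 [472.8  -8.7  87.2] [475.6 -49.8  92. ]
[array([467.9, -49.4, 106.2]), array([482.9, -48.4, 106.2]), array([469.4, -82.8, 106.2]), array([485. , -81.8, 106.2])]
[-14.1 -75.4 -16.1]
[ 12.2 -75.6 -16.1]
[ -0.9 -75.5 -16.1]
[ -0.7 -59.6  -2.3]
[ -8.2 -19.3 -21.3]
[  6.9 -19.3 -21.3]
[ -8.8  14.2 -21.3]
[  6.8  14.2 -21.3]
```

send_rows(linear=[[0,-0.006,0],[0,-0.012,0],[0,-0.016,0],[0,-0.02,0],[0,-0.024,0],[0,-0.024,0]], turn=[0,0,0,0,0,0])

```text
t: 53.7
ee_pos: [475.6, -43.9, 84.7]
tool_rot: [3.142, 0.0, 0.063]
force: [-0.0, -0.1, -0.2]
grip_width: 0.172
```

```bash
python3 - <<'E'
from h import *
s=read_state();print(s['ee_pos'],s['force'],s['wrist_torque'])
f=cam('wrist');crop(f,170,60,390,320,2.7,'w32')
E
```

```text
[475.62937174 -43.89602113  84.65297358] [-0.0298984  -0.13649318 -0.17521363] [-0.01182723 -0.08713202  0.01372114]
```

View pics/w32.png

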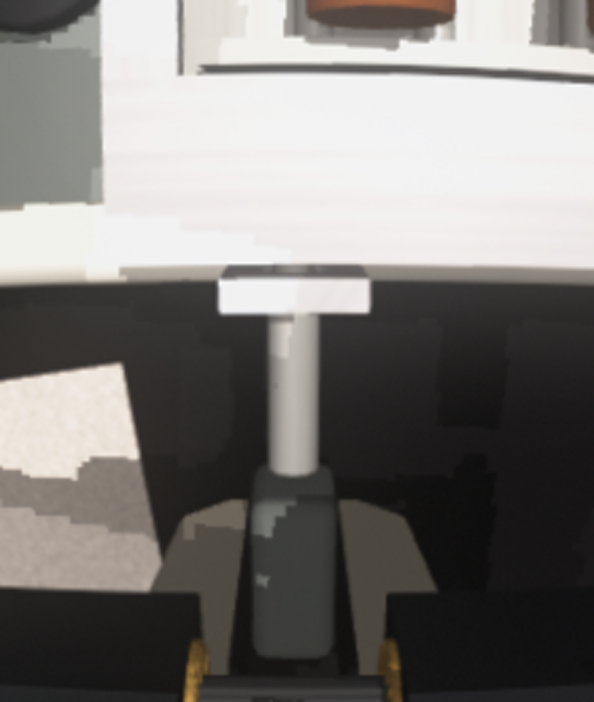

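send_rows(linear=[[0,-0.005,0],[0,-0.01,0],[0,-0.015,0],[0,-0.02,0],[0,-0.025,0],[0,-0.028,0],[0,-0.028,0]], turn=[0,0,0,0,0,0,0])

```text
t: 54.62
ee_pos: [473.9, -16.0, 84.6]
tool_rot: [-3.142, 0.0, 0.063]
force: [-0.2, 0.7, -0.3]
grip_width: 0.171
```

```bash
python3 - <<'E'
from h import *
s=read_state();print(s['ee_pos'],s['force'],s['wrist_torque'])
f=cam('wrist');crop(f,170,60,390,320,2.7,'w33')
E
```

```text
[473.87351848 -15.97504697  84.63122585] [-0.21068659  0.73371413 -0.2861722 ] [-0.08863875 -0.09386986 -0.0182079 ]
```

View pics/w33.png

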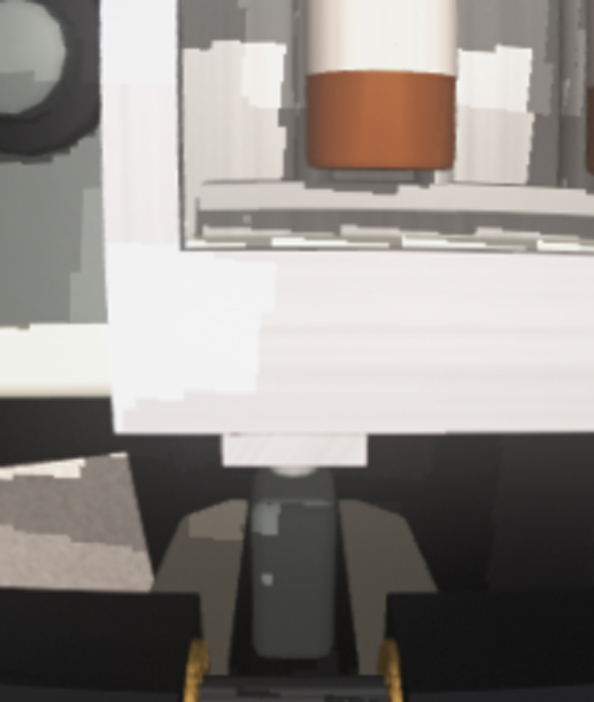

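send_rows(linear=[[0,-0.002,0],[0,-0.004,0],[0,-0.004,0]], turn=[0,0,0])

```text
t: 55.05
ee_pos: [473.6, -12.1, 84.6]
tool_rot: [-3.142, 0.0, 0.063]
force: [0.2, 0.4, -0.0]
grip_width: 0.168
```

send_rows(linear=[[0,-0.001,0],[0,-0.002,0],[0,-0.002,0]], turn=[0,0,0])

```text
t: 55.42
ee_pos: [473.5, -10.6, 84.7]
tool_rot: [3.141, -0.0, 0.063]
force: [0.7, -4.7, -1.5]
grip_width: 0.168
```

Contact force appears; push a little further to confirm.

send_rows(linear=[[0,-0.0015,0],[0,-0.0015,0],[0,-0.0015,0]], turn=[0,0,0])

```text
t: 55.8
ee_pos: [473.6, -10.4, 84.8]
tool_rot: [3.138, -0.0, 0.062]
force: [1.0, -17.7, -1.4]
grip_width: 0.168
```

```bash
python3 - <<'E'
from h import *
s=read_state();print(s['ee_pos'],s['force'],s['wrist_torque'])
f=cam('wrist');crop(f,170,160,390,320,3.5,'w34')
E
```

```text
[473.55802009 -10.42809576  84.75261524] [  0.99010945 -17.74729884  -1.41263454] [-3.18501664 -0.31230427  0.00587734]
```

View pics/w34.png

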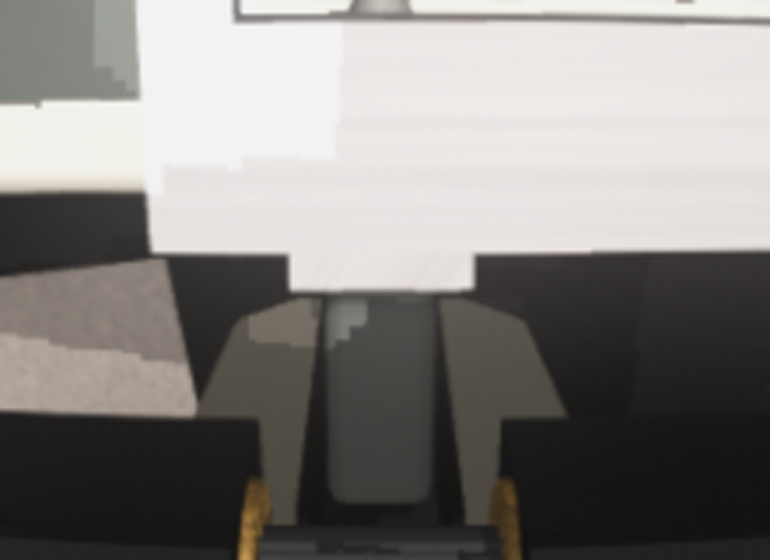

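send_rows(linear=[[0,0.0015,0],[0,0.0015,0]], turn=[0,0])

```text
t: 56.1
ee_pos: [473.6, -10.5, 84.7]
tool_rot: [3.141, -0.0, 0.063]
force: [0.1, -6.7, 0.3]
grip_width: 0.168
```

send_rows(linear=[[0,0,0],[0,0,0],[0,0,0],[0,0,-0.02],[0,0,-0.06],[0,0.03,-0.1],[0,0.06,-0.12],[0,0.08,-0.12],[0,0.08,-0.12],[0,0.08,-0.12]], turn=[0,0,0,0,0,0,0,0,0,0], grip=36)

```text
t: 57.35
ee_pos: [478.5, -89.5, 205.1]
tool_rot: [-3.141, -0.0, 0.063]
force: [0.5, 0.1, -0.4]
grip_width: 0.361
```

```bash
python3 - <<'E'
from h import *
s=read_state();print(s['ee_pos'],s['force'],s['wrist_torque'])
f=cam('wrist');cv2.imwrite('pics/w35.png',cv2.resize(f['img'],(800,600)))
E
```

```text
[478.47466606 -89.52147018 205.05910905] [ 0.5136357   0.08296411 -0.36247109] [ 0.01285453 -0.10610389 -0.04115656]
```

View pics/w35.png

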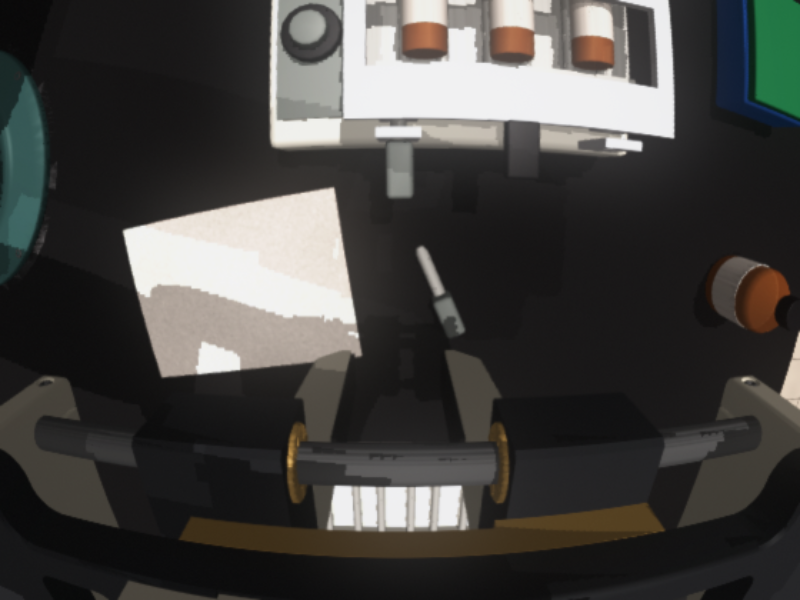

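```bash
python3 - <<'E'
from h import *
f=cam('wrist');k=lambda u,v:(u/800*560,v/600*420)
print(onz(f,k(420,249),5),onz(f,k(457,331),20))
go((522.3,-124.2,4),np.radians(28.2))
E
```

```text
[494.3054429  -73.74504798   5.        ] [ 528.39414618 -135.72974672   20.        ]
shift mm [ 41.5  37.6 200.8] turn -24.5505175913281 j6 -0.3007590978323837
```

send_rows(linear=[[0.015,0.012,0.02],[0.03,0.025,0.05],[0.0415,0.0376,0.09],[0.0415,0.0376,0.13],[0.0415,0.0376,0.16],[0.0415,0.0376,0.17],[0.0415,0.0376,0.17],[0.0415,0.0376,0.17]], turn=[-8,-16,-24.5,-24.5,-24.5,-24.5,-24.5,-24.5])

```text
t: 58.45
ee_pos: [523.1, -125.0, 36.2]
tool_rot: [3.14, -0.001, 0.491]
force: [1.0, 0.1, -0.6]
grip_width: 0.361
```

```bash
python3 - <<'E'
from h import *
s=read_state();print(s['ee_pos'],s['force'],s['tool_rot'])
f=cam('wrist');crop(f,180,100,380,390,2.5,'w36')
go((522.3,-124.2,4),np.radians(28.2))
d=np.array([np.cos(np.radians(118.2)),np.sin(np.radians(118.2)),0])
for dy in (-17,0,17): print(dy,(proj(f,np.array([522.3,-124.2,24])+d*dy)-[180,100])*2.5)
E
```

```text
[ 523.07156945 -124.98048451   36.16575108] [ 0.96177234  0.11534301 -0.57766735] [ 3.14029377e+00 -1.41101974e-03  4.90766284e-01]
shift mm [-0.3 -1.1 32.1] turn -0.08327259295066335 j6 -0.7728185632544887
-17 [[247.22070639 442.04904654]]
0 [[247.2163031  379.00975442]]
17 [[247.20372635 311.42468376]]
```

View pics/w36.png

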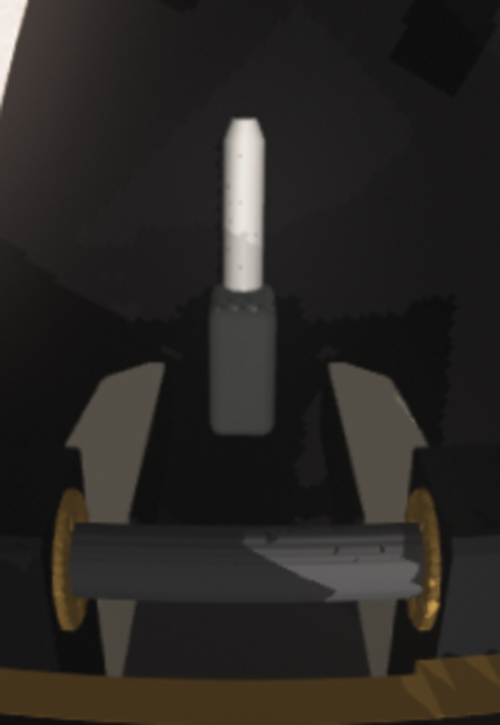

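send_rows(linear=[[0,-0.002,0.015],[0,-0.002,0.028],[0,-0.002,0.0325],[0,-0.002,0.0325],[0,-0.002,0.0325]], turn=[0,0,0,0,0])

```text
t: 59.12
ee_pos: [521.6, -123.3, 2.4]
tool_rot: [3.141, -0.0, 0.49]
force: [-0.2, -0.5, -0.4]
grip_width: 0.358
```

```bash
python3 - <<'E'
from h import *
s=read_state();print(s['ee_pos'],s['force'],s['tool_rot'])
f=cam('wrist');crop(f,180,100,380,390,2.5,'w37')
M=rot(s)
for dy in (-17,0,17): print(dy,(proj(f,s['ee_pos']+M@[0,-dy,-(24-s['ee_pos'][2])])-[180,100])*2.5)
E
```

```text
[ 521.58734227 -123.27184656    2.42835131] [-0.20210962 -0.51858162 -0.43136625] [ 3.14136656e+00 -2.35792791e-04  4.90497139e-01]
-17 [[248.90786762 520.86492218]]
0 [[249.1094938  450.42837029]]
17 [[249.3078054  372.71558555]]
```

View pics/w37.png

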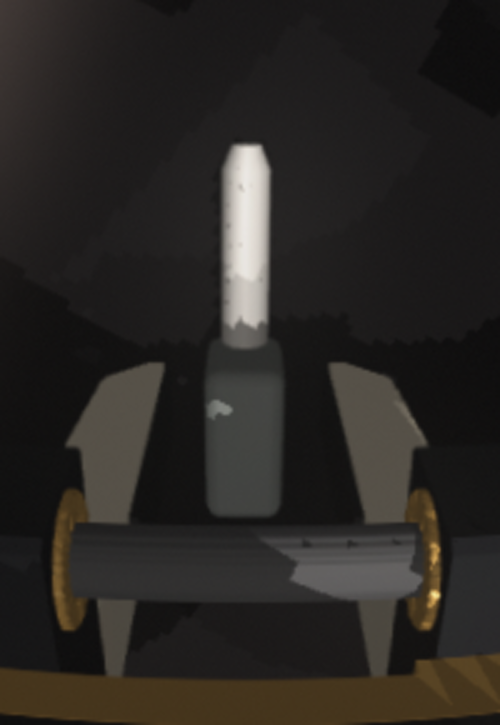

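send_rows(linear=[[0,0,0],[0,0,0],[0,0,0],[0,0,0],[0,0,0],[0,0,-0.02],[0,0,-0.06],[0,0,-0.1],[0,0,-0.12],[0,0,-0.12]], turn=[0,0,0,0,0,0,0,0,0,0], grip=5, squeeze=40)

```text
t: 60.42
ee_pos: [521.9, -123.3, 123.5]
tool_rot: [3.14, -0.002, 0.491]
force: [-0.5, 0.8, -0.2]
grip_width: 0.168
```

```bash
python3 - <<'E'
from h import *
s=read_state();print(s['ee_pos'],s['tool_rot'])
# near hasp insertion start TCP (477.4,-68.4) -> far +140 along x
p=np.array([477.4,-68.4,84.5])+140*np.array([np.cos(.0628),np.sin(.0628),0])
print(p);go(p,.0628)
E
```

```text
[ 521.8859983  -123.31356543  123.45478423] [ 3.14003854e+00 -1.65059399e-03  4.90573305e-01]
[617.12402192 -59.6137779   84.5       ]
shift mm [114.  -11.4  39.1] turn 24.50960494167773 j6 -0.7701944951402945
```

send_rows(linear=[[0.02,0.0,0],[0.05,0.0,0],[0.08,0.0,0],[0.105,-0.005,0.0],[0.114,-0.01,0.015],[0.114,-0.0114,0.033],[0.114,-0.0114,0.038],[0.114,-0.0114,0.038],[0.114,-0.0114,0.038]], turn=[6,14,22,24.5,24.5,24.5,24.5,24.5,24.5])

```text
t: 61.55
ee_pos: [616.6, -59.8, 84.8]
tool_rot: [3.141, -0.001, 0.063]
force: [-0.9, -1.1, -0.6]
grip_width: 0.166
```

```bash
python3 - <<'E'
from h import *
np.set_printoptions(precision=2,suppress=True)
s=read_state();print(s['ee_pos'],s['force'],s['tool_rot'])
f=cam('wrist');crop(f,170,60,390,320,2.7,'w38')
E
```

```text
[616.63 -59.81  84.8 ] [-0.9  -1.11 -0.62] [ 3.14 -0.    0.06]
```

View pics/w38.png

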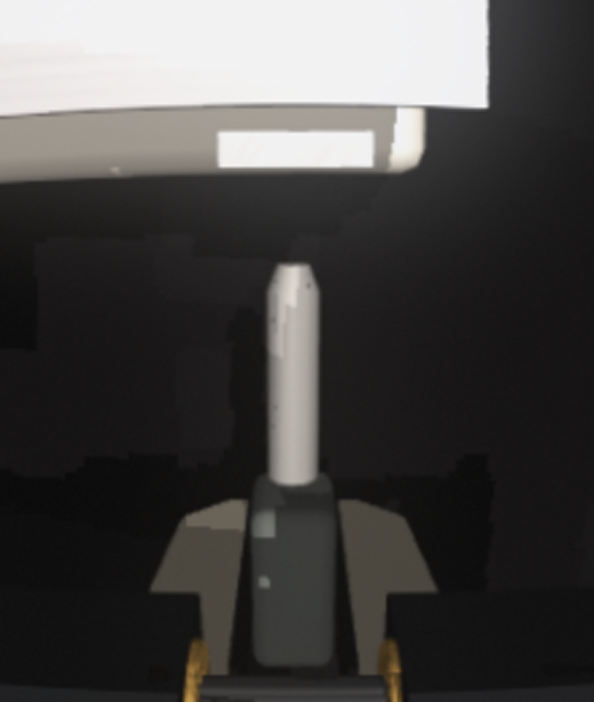

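send_rows(linear=[[0.0006,-0.006,0.0003],[0.0006,-0.012,0.0003],[0.0006,-0.017,0.0003],[0.0006,-0.021,0.0003],[0.0006,-0.026,0.0003],[0.0006,-0.026,0.0003]], turn=[0,0,0,0,0,0])

```text
t: 62.35
ee_pos: [615.5, -33.1, 83.8]
tool_rot: [-3.142, 0.0, 0.063]
force: [0.6, -0.9, -0.1]
grip_width: 0.168
```

```bash
python3 - <<'E'
from h import *
s=read_state();print(s['ee_pos'],s['force'],s['wrist_torque'])
f=cam('wrist');crop(f,170,60,390,320,2.7,'w39')
E
```

```text
[615.5036589  -33.07029909  83.83460905] [ 0.60825216 -0.85413156 -0.05587934] [-0.0069104  -0.13227688  0.01526588]
```

View pics/w39.png

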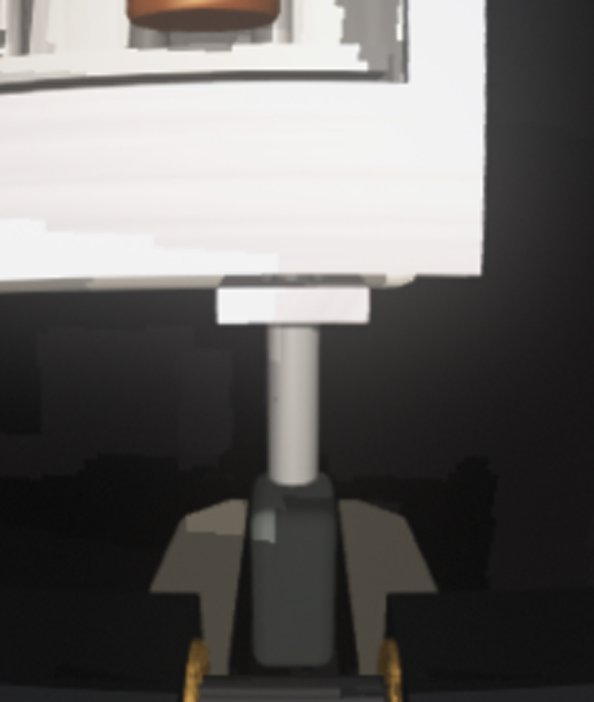

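send_rows(linear=[[0,-0.005,-0.0004],[0,-0.01,-0.0004],[0,-0.015,-0.0004],[0,-0.02,-0.0004],[0,-0.025,-0.0004],[0,-0.028,-0.0004],[0,-0.028,-0.0004]], turn=[0,0,0,0,0,0,0])

```text
t: 63.28
ee_pos: [613.8, -5.3, 84.3]
tool_rot: [-3.142, -0.0, 0.063]
force: [-0.3, -0.6, -0.4]
grip_width: 0.169
```

send_rows(linear=[[0,-0.002,0],[0,-0.004,0],[0,-0.004,0]], turn=[0,0,0])

```text
t: 63.65
ee_pos: [613.5, -1.4, 84.2]
tool_rot: [-3.142, 0.0, 0.063]
force: [-0.3, -0.4, -0.3]
grip_width: 0.166
```

send_rows(linear=[[0,-0.001,0],[0,-0.002,0],[0,-0.002,0]], turn=[0,0,0])

```text
t: 64.03
ee_pos: [613.4, 0.5, 84.3]
tool_rot: [3.141, -0.0, 0.063]
force: [0.4, -1.1, -1.0]
grip_width: 0.168
```

send_rows(linear=[[0,-0.001,0],[0,-0.0015,0],[0,-0.0015,0]], turn=[0,0,0])

```text
t: 64.4
ee_pos: [613.4, 0.6, 84.3]
tool_rot: [3.139, -0.0, 0.062]
force: [1.3, -12.5, 0.0]
grip_width: 0.17
```

```bash
python3 - <<'E'
from h import *
s=read_state();print(s['ee_pos'],s['force'],s['wrist_torque'])
f=cam('wrist');crop(f,170,160,390,320,3.5,'w40')
E
```

```text
[6.13398829e+02 5.77134567e-01 8.42927282e+01] [ 1.29848036e+00 -1.24692378e+01  1.21978072e-02] [-2.05123749 -0.19256574 -0.01283837]
```

View pics/w40.png

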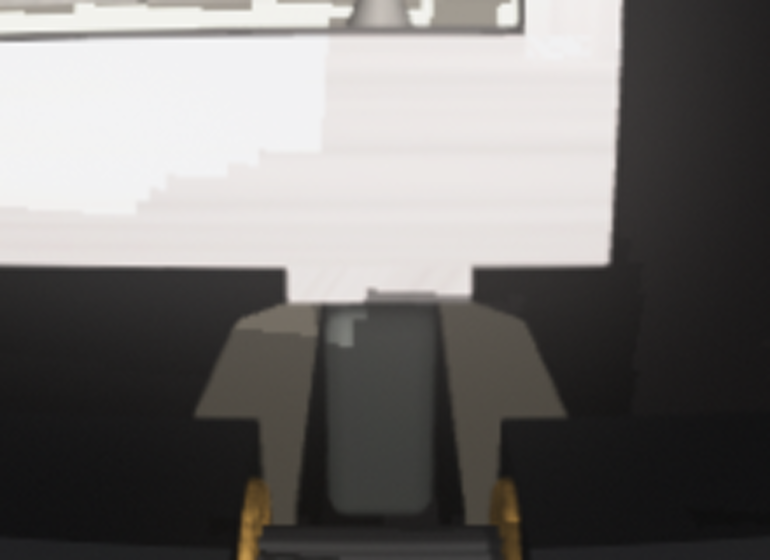

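send_rows(linear=[[0,0.001,0],[0,0.001,0]], turn=[0,0])

```text
t: 64.7
ee_pos: [613.4, 0.5, 84.3]
tool_rot: [3.141, -0.0, 0.063]
force: [1.0, -6.1, -1.6]
grip_width: 0.171
```

send_rows(linear=[[0,0,0],[0,0,0],[0,0,0],[0,0,-0.02],[0,0,-0.06],[0,0.03,-0.1],[0,0.05,-0.12],[0,0.05,-0.12],[0,0.05,-0.12]], turn=[0,0,0,0,0,0,0,0,0], grip=36)

```text
t: 65.82
ee_pos: [616.1, -48.6, 202.8]
tool_rot: [-3.141, 0.002, 0.063]
force: [0.5, 0.4, 0.8]
grip_width: 0.364
```

```bash
python3 - <<'E'
from h import *
np.set_printoptions(precision=2,suppress=True)
s=read_state();print(s['ee_pos'],s['force'],s['wrist_torque'])
f=cam('wrist');crop(f,120,0,420,225,2.6,'w41')
p=loc(Q,(-128,-60,200));print(p);go(p,.0628)
E
```

```text
[616.1  -48.63 202.83] [0.5  0.37 0.77] [-0.03 -0.09  0.02]
[409.62  79.09 200.  ]
shift mm [-198.  -140.3    3.1] turn 0.016326452986328142 j6 -0.182932633664486
```

View pics/w41.png

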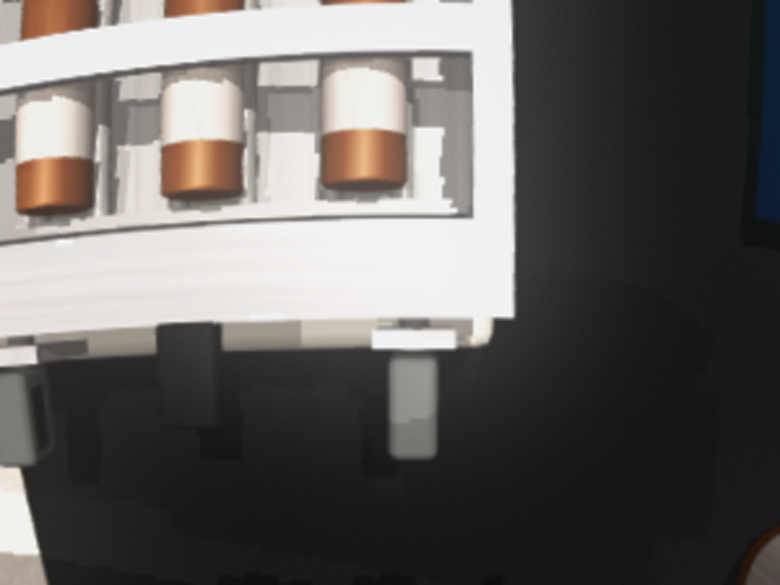

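```bash
python3 - <<'E'
from h import *
np.set_printoptions(precision=2,suppress=True)
f=cam('wrist');k=lambda u,v:(u/2.6+120,v/2.6)
print(onz(f,k(414,349),101),onz(f,k(414,356),106),onz(f,k(414,459),106))
print(onz(f,k(18,363),101),onz(f,k(12,370),106),onz(f,k(12,466),106))
E
```

```text
[611.4   16.36 101.  ] [611.52  14.42 106.  ] [613.6  -17.96 106.  ]
[477.59   7.91 101.  ] [477.75   5.95 106.  ] [476.9  -26.89 106.  ]
```

send_rows(linear=[[-0.02,-0.015,0],[-0.05,-0.035,0],[-0.08,-0.057,0],[-0.115,-0.08,0],[-0.15,-0.1,0],[-0.18,-0.12,0],[-0.198,-0.14,0],[-0.198,-0.14,0],[-0.198,-0.14,0]], turn=[0,0,0,0,0,0,0,0,0], grip=0)

```text
t: 67.05
ee_pos: [410.2, 78.4, 203.8]
tool_rot: [3.141, 0.0, 0.064]
force: [-0.6, 0.3, -0.2]
grip_width: 0.005
```

```bash
python3 - <<'E'
from h import *
np.set_printoptions(precision=2,suppress=True)
s=read_state();print(s['ee_pos'],s['force'],s['wrist_torque'])
f=cam('wrist');cv2.imwrite('pics/w42.png',cv2.resize(f['img'],(800,600)))
print(proj(f,s['ee_pos']*[1,1,0]+[0,0,75])*600/420)
f=cam('scene');crop(f,210,120,350,260,5,'s42')
E
```

```text
[410.19  78.42 203.8 ] [-0.63  0.3  -0.19] [-0.11 -0.06 -0.03]
[[399.3  289.31]]
```

View pics/w42.png

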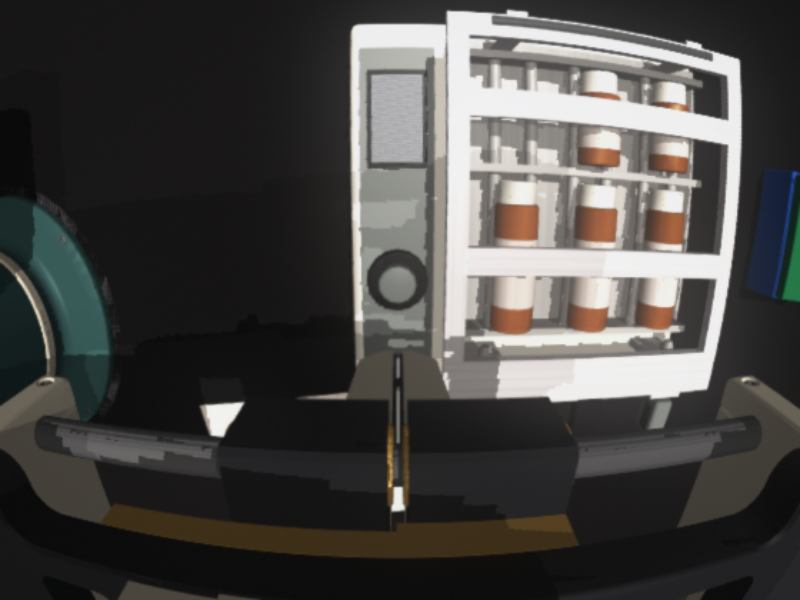

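View pics/s42.png

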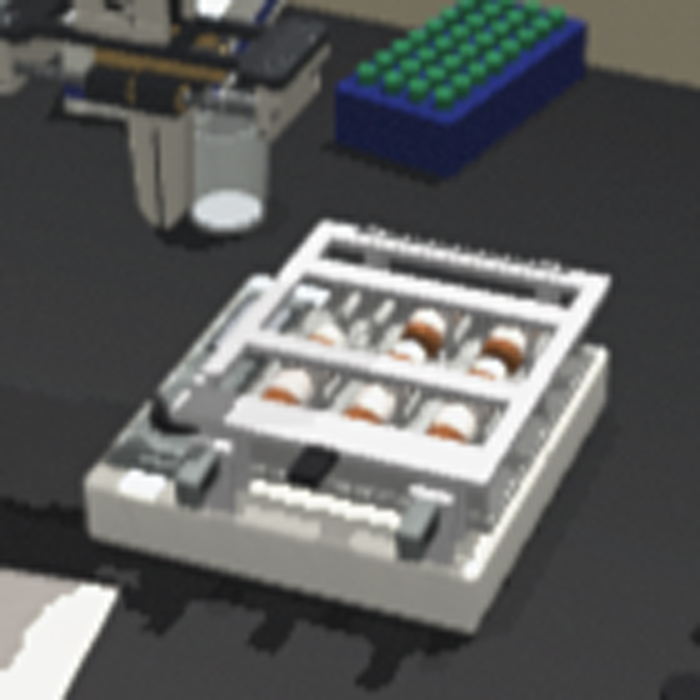

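```bash
python3 - <<'E'
from h import *
np.set_printoptions(precision=2,suppress=True)
f=cam('wrist');crop(f,230,150,340,250,7,'w43')
k=lambda u,v:(u*.7,v*.7)
print('frame edge',onz(f,k(446,280),113))
b=onz(f,k(398,286),75);print('btn',b)
for c in (53,56,60,65,70,75): print(c,onz(f,k(398,279.5),c), 'rad', np.linalg.norm(onz(f,k(428,279.5),c)-onz(f,k(368,279.5),c))/2)
s=read_state();print(s['ee_pos'])
E
```

```text
frame edge [435.84  95.28 113.  ]
btn [409.37  80.26  75.  ]
53 [409.43  79.33  53.  ] rad 21.05390643684666
56 [409.38  80.05  56.  ] rad 20.854393631836153
60 [409.32  81.02  60.  ] rad 20.58837655848884
65 [409.24  82.22  65.  ] rad 20.25585521680469
70 [409.17  83.43  70.  ] rad 19.92333387512057
75 [409.09  84.63  75.  ] rad 19.59081253343639
[410.4   78.04 203.85]
```

View pics/w43.png

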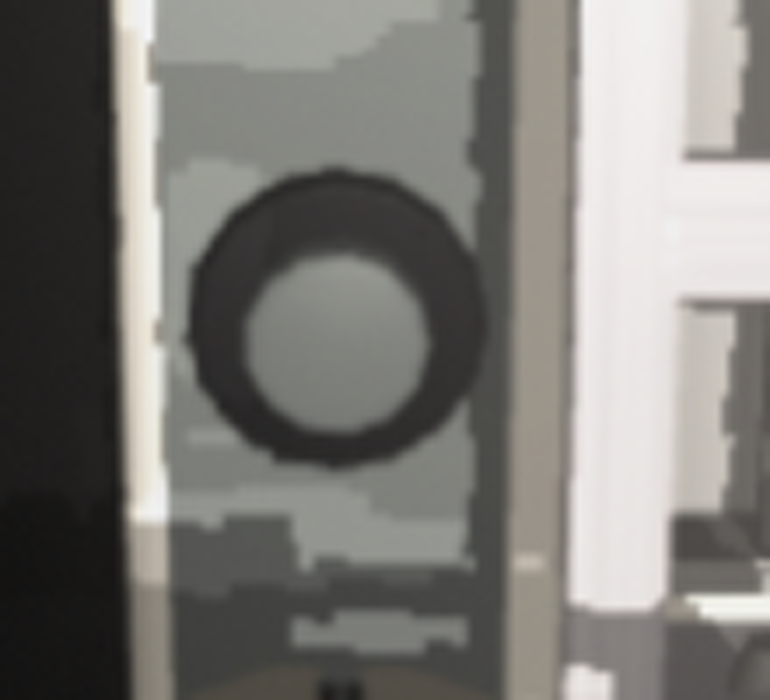

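send_rows(linear=[[-0.001,-0.002,0.03],[-0.001,-0.002,0.08],[-0.001,-0.002,0.112],[-0.001,-0.002,0.12],[-0.001,-0.002,0.122],[-0.001,-0.002,0.122]], turn=[0,0,0,0,0,0])

```text
t: 67.95
ee_pos: [409.6, 80.3, 83.5]
tool_rot: [-3.141, -0.002, 0.063]
force: [-0.7, -0.5, -0.3]
grip_width: 0.003
```

send_rows(linear=[[0,0,0.002],[0,0,0.005],[0,0,0.008],[0,0,0.01],[0,0,0.011],[0,0,0.011]], turn=[0,0,0,0,0,0])

```text
t: 68.7
ee_pos: [409.1, 80.3, 71.4]
tool_rot: [-3.142, -0.0, 0.063]
force: [-0.8, 0.1, 3.8]
grip_width: 0.003
```

send_rows(linear=[[0,0,0.001],[0,0,0.002],[0,0,0.003],[0,0,0.003],[0,0,0.003]], turn=[0,0,0,0,0])

```text
t: 69.32
ee_pos: [409.2, 80.3, 69.1]
tool_rot: [-3.142, -0.0, 0.063]
force: [-4.5, -0.7, 15.0]
grip_width: 0.005
```

send_rows(linear=[[0,0,0.001],[0,0,0.0015],[0,0,0.0015]], turn=[0,0,0])

```text
t: 69.7
ee_pos: [409.3, 80.4, 68.8]
tool_rot: [-3.142, -0.001, 0.063]
force: [-13.0, -1.0, 29.7]
grip_width: 0.006
```

Bottomed at z≈69 (button fully down). Release and back away.

send_rows(linear=[[0,0,-0.01],[0,0,-0.04],[0,0,-0.08],[0,0,-0.12],[0,0.02,-0.14],[0,0.06,-0.15],[0,0.1,-0.15],[0,0.15,-0.15],[0,0.18,-0.15],[0,0.18,-0.15]], turn=[0,0,0,0,0,0,0,0,0,0])

```text
t: 70.95
ee_pos: [420.0, -100.8, 216.1]
tool_rot: [-3.141, 0.001, 0.06]
force: [-0.2, 0.8, 0.1]
grip_width: 0.005
```

```bash
python3 - <<'E'
from h import *
s=read_state();print(s['ee_pos'],s['force'],s['t'])
f=cam('wrist');cv2.imwrite('pics/w44.png',cv2.resize(f['img'],(800,600)))
f=cam('scene');crop(f,210,100,390,310,3.5,'s44')
f=cam('top');crop(f,180,70,350,285,3.2,'t44')
E
```

```text
[ 420.00908078 -100.84971671  216.13599908] [-0.21216566  0.82568867  0.12693754] 70.95
```

View pics/w44.png

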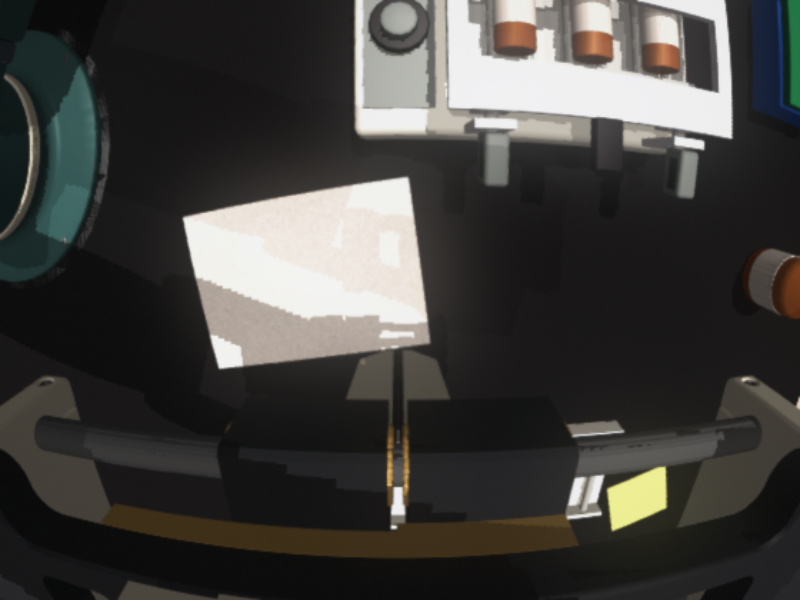

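View pics/s44.png

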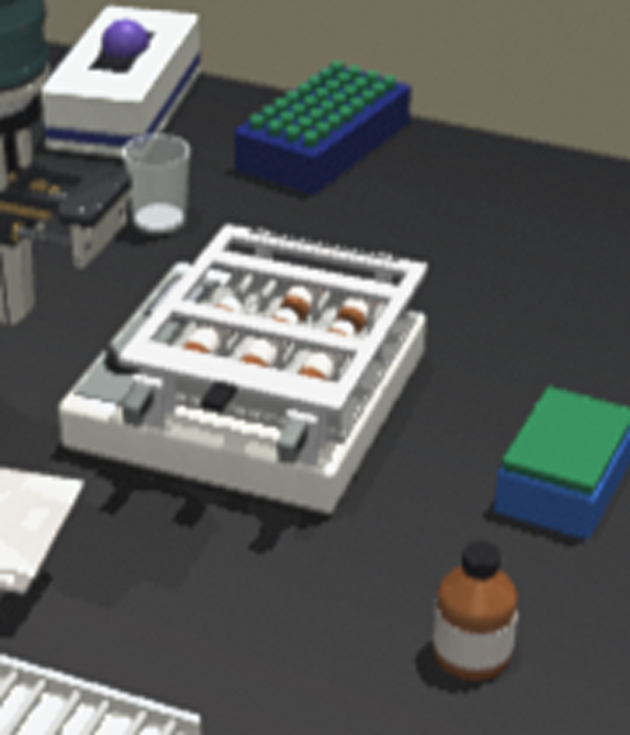

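View pics/t44.png

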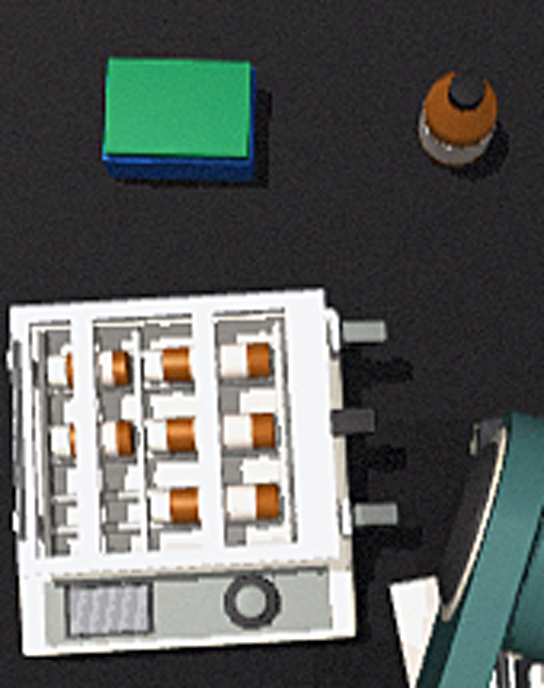

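```bash
python3 -c "
from cell import *
print(close_job())"
```

```text
the job is handed in; nothing more can be done
None
```

The shaker is loaded, locked and started, and I handed the job in at about 71 s.

- **Vials:** All five were present. The three long ones are in the long row and the two short ones in the short row (far and middle cradles). I gripped the first short vial too high, so I set it back in the tray and gripped it again. The last pictures show all five vials lying in their cradles.
- **Frame:** Pushed shut by its tab until it stopped at z = 114 mm, with 22 N on the tool.
- **Lock pins:** One pin had been knocked about 25° askew by the time I had loaded the vials. I measured it afresh before picking it up. Both pins slid in freely and then stopped dead against 12–18 N.
- **Start button:** Pressed last. It went down to about z = 69 mm, its full 6 mm of travel, and was released. The last pictures show nothing unusual about it, but I did not measure that it came back up.

One check disagreed slightly. A wrist picture taken after I let go of the pins put their blocks about 2 mm off the outer ears. I took that as the rounded block edges and camera error, given the hard stop, and did not push the pins again.

The bottle, beaker and tip box were never touched, and the robot ended clear of everything.

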